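# Load the balance rack with sausage hangers

### The job

Hang the three sausage hangers astride the balance rack's bar, the big one on the red seat and the two small ones on the yellow seats, one at a time and on alternate sides: a small one, then the big one, then the other small one. The bar must never tip onto its stops and must end up level, with all three hanging still. Do not knock over a hanger or disturb the other things on the counter.

Things in the scene. Friction and masses are not known exactly. Their poses are not given: they have to be found in the camera images.
- rack: balance rack: dark wooden base 150 x 130 x 16 mm (x by y) with a steel post, fixed to the counter. Origin at the centre of the base's underside. It carries the pivoting bar, which runs along the rack's y axis, its pivot 143 mm above the counter.
- bar (a joint): tilt of the bar about the rack's x axis, rad; 0 level, positive lifts its +y (red) end. Wooden bar 370 long, 24 wide, 14 mm thick on a damped springy pivot (1.1 N m/rad, settles in about 1 s); rubber stops catch it at 0.24 rad either way. One small hanger tilts it 0.1 to 0.19 rad; the big one alone, or both small ones alone, tip it onto a stop.
- seat_red (a point): middle of the red seat on top of the bar, 120 mm from the pivot on the +y side; axes are the bar's (x across it, y along it). Each seat is a coloured 36 mm length of bar top between two 8 mm high steel collars; it is 150 mm above the counter when the bar is level. For the big hanger.
- seat_yellow_in (a point): middle of the inner yellow seat on the bar's top, 90 mm from the pivot on the -y side, same make; for a small hanger
- seat_yellow_out (a point): middle of the outer yellow seat on the bar's top, 150 mm from the pivot on the -y side, same make; for a small hanger
- small_a: one small loose twin hanger, 150 g: two upright reddish brown sausages 28 mm across, 80 mm long, 34 mm gap between them along x, joined on top by a flat steel yoke (84 x 22 x 8 mm, underside 80 mm up); yellow grip tab on its middle (16 mm in x, 24 in y, 40 high, top 128 mm up). Stands on the sausages' ends; origin midway between those ends, z up. Half a turn about z changes nothing.
- small_a_yoke (a point): middle of the underside of the yoke of small_a, 80 mm above its origin: the face that rests on the bar
- small_a_tab (a point): point on the tab of small_a to hold it by, 24 mm above the yoke's top, 112 mm above the origin; squeeze the tab along the hanger's x axis (16 mm)
- small_b: the other small loose twin hanger, 150 g: two upright reddish brown sausages 28 mm across, 80 mm long, 34 mm gap between them along x, joined on top by a flat steel yoke (84 x 22 x 8 mm, underside 80 mm up); yellow grip tab on its middle (16 mm in x, 24 in y, 40 high, top 128 mm up). Stands on the sausages' ends; origin midway between those ends, z up. Half a turn about z changes nothing.
- small_b_yoke (a point): middle of the underside of the yoke of small_b, 80 mm above its origin: the face that rests on the bar
- small_b_tab (a point): point on the tab of small_b to hold it by, 24 mm above the yoke's top, 112 mm above the origin; squeeze the tab along the hanger's x axis (16 mm)
- big: the big loose twin hanger, 300 g: two upright dark brown sausages 38 mm across, 95 mm long, 34 mm gap between them along x, joined on top by a flat steel yoke (94 x 22 x 10 mm, underside 95 mm up); red grip tab on its middle (16 mm in x, 24 in y, 40 high, top 145 mm up). Stands on the sausages' ends; origin midway between those ends, z up. Half a turn about z changes nothing.
- big_yoke (a point): middle of the underside of the yoke of big, 95 mm above its origin: the face that rests on the bar
- big_tab (a point): point on the tab of big to hold it by, 24 mm above the yoke's top, 129 mm above the origin; squeeze the tab along the hanger's x axis (16 mm)
- dish: bystander: small white bowl, 70 mm across, 35 mm high, origin under its centre
- mug: bystander: blue mug, 76 mm across, 90 mm high, origin under its centre
- spatula: bystander: spatula 270 mm long lying flat along its x axis

How it is judged:
On the way, in this order (a step that is already met when the one before it is completed fails the run):
1. one small hanger hangs on a yellow seat, let go, the big one not yet hung (((distance between small_a_yoke and seat_yellow_in below 0.015 m and angle between small_a's own z axis and vertical below 0.3 rad and contact force between small_a and the fingers below 0.05 N) or (distance between small_a_yoke and seat_yellow_out below 0.015 m and angle between small_a's own z axis and vertical below 0.3 rad and contact force between small_a and the fingers below 0.05 N) or (distance between small_b_yoke and seat_yellow_in below 0.015 m and angle between small_b's own z axis and vertical below 0.3 rad and contact force between small_b and the fingers below 0.05 N) or (distance between small_b_yoke and seat_yellow_out below 0.015 m and angle between small_b's own z axis and vertical below 0.3 rad and contact force between small_b and the fingers below 0.05 N)) and not (distance between big_yoke and seat_red below 0.015 m and angle between big's own z axis and vertical below 0.3 rad and contact force between big and the fingers below 0.05 N)), for 0.2 s.
2. the big hanger hangs on the red seat, let go, with only one small one on the yellow side (((distance between small_a_yoke and seat_yellow_in below 0.015 m and angle between small_a's own z axis and vertical below 0.3 rad and contact force between small_a and the fingers below 0.05 N) or (distance between small_a_yoke and seat_yellow_out below 0.015 m and angle between small_a's own z axis and vertical below 0.3 rad and contact force between small_a and the fingers below 0.05 N) or (distance between small_b_yoke and seat_yellow_in below 0.015 m and angle between small_b's own z axis and vertical below 0.3 rad and contact force between small_b and the fingers below 0.05 N) or (distance between small_b_yoke and seat_yellow_out below 0.015 m and angle between small_b's own z axis and vertical below 0.3 rad and contact force between small_b and the fingers below 0.05 N)) and not (((distance between small_a_yoke and seat_yellow_in below 0.015 m and angle between small_a's own z axis and vertical below 0.3 rad and contact force between small_a and the fingers below 0.05 N) and (distance between small_b_yoke and seat_yellow_out below 0.015 m and angle between small_b's own z axis and vertical below 0.3 rad and contact force between small_b and the fingers below 0.05 N)) or ((distance between small_a_yoke and seat_yellow_out below 0.015 m and angle between small_a's own z axis and vertical below 0.3 rad and contact force between small_a and the fingers below 0.05 N) and (distance between small_b_yoke and seat_yellow_in below 0.015 m and angle between small_b's own z axis and vertical below 0.3 rad and contact force between small_b and the fingers below 0.05 N))) and distance between big_yoke and seat_red below 0.015 m and angle between big's own z axis and vertical below 0.3 rad and contact force between big and the fingers below 0.05 N), for 0.2 s.
3. the second small hanger hangs on the other yellow seat, let go ((((distance between small_a_yoke and seat_yellow_in below 0.015 m and angle between small_a's own z axis and vertical below 0.3 rad and contact force between small_a and the fingers below 0.05 N) and (distance between small_b_yoke and seat_yellow_out below 0.015 m and angle between small_b's own z axis and vertical below 0.3 rad and contact force between small_b and the fingers below 0.05 N)) or ((distance between small_a_yoke and seat_yellow_out below 0.015 m and angle between small_a's own z axis and vertical below 0.3 rad and contact force between small_a and the fingers below 0.05 N) and (distance between small_b_yoke and seat_yellow_in below 0.015 m and angle between small_b's own z axis and vertical below 0.3 rad and contact force between small_b and the fingers below 0.05 N))) and distance between big_yoke and seat_red below 0.015 m and angle between big's own z axis and vertical below 0.3 rad and contact force between big and the fingers below 0.05 N), for 0.2 s.
At the end, for the whole second after the job is handed in: The big hanger's yoke is on the red seat and each small one's on its own yellow seat (yoke middle within 15 mm of the seat's middle, hanger leaning under 0.3 rad), all let go and still (under 20 mm/s), and the bar level within 0.05 rad (3 degrees) and at rest (all of step 3 and value of joint bar between -0.05 and 0.05 rad and velocity of joint bar between -0.05 and 0.05 rad/s and linear speed of each of small_a, small_b, big below 0.02 m/s); the robot touches nothing.
It fails at once if the bar tips onto a stop (more than 0.225 rad) (value of joint bar above 0.225 rad or value of joint bar below -0.225 rad).
It fails at once if a hanger is knocked over (leans more than 0.7 rad) (angle between any of small_a, small_b, big's own z axis and vertical above 0.7 rad).
It fails at once if a bystander is moved more than 30 mm (distance of any of dish, mug, spatula from where it was at the start of the episode above 0.03 m).
It also fails if it takes over 72 s, if anything falls off the work surface, if the arm or the gripper's body presses on something with over 40 N, if the wrist force passes 120 N, or if a joint passes its speed limit or range.

### The arm

A 6-joint arm with a two-finger parallel gripper is mounted at the origin on the work surface. World frame = base frame: x ahead of the robot, y to its left, z up, the work surface at z = 0. Lengths are in m, angles in rad, forces in N, time in s.
With the tool pointing down it reaches from about 0.3 to 0.775 m from the base axis. Payload 14.6 kg.
Tool frame: the origin (TCP) lies midway between the tips of the shut fingers; the grasp point (between the pads) lies 19 mm behind it (ctrl.tcp_to_grasp is the distance from the TCP to the grasp point, in m); x points along the fingers, y is the direction in which the jaws open and shut, and the axes are right-handed (so a half turn about x gives the same grasp; the last joint's range is limited). The gripper opens to 94 mm and grips with 3 to 60 N. Pads are 16 mm wide; open, the fingers measure 119 mm over their backs; the gripper's body (75 mm by 177 mm) begins 78 mm behind the grasp point.
Start: joints at [1.1, 0.3, 1.521, -0, 1.321, -0.067], TCP at [0.216, 0.506, 0.205] pointing down, gripper open.
Joint ranges: [-3.03, 3.03], [-0.79, 2.21], [0.23, 2.52], [-1.04, 4.18], [0, 3.07], [-2.55, 2.55]. Speed limits (rad/s): [2.22, 2.22, 2.57, 3.14, 3.14, 3.14].

### API

Orientations are given as [roll, pitch, yaw] about the fixed x, y, z axes, in that order (R = Rz(yaw) Ry(pitch) Rx(roll)).
In Python, from station import ctrl gives the robot as it stands.
- The arm moves only by the tool jog_arm, never from a script. Its argument "rows" is one flat list of numbers, 7 for each row, row after row: the shift along the world's x, y, z in m, then the turn, a rotation vector about the world's x, y, z in degrees, then the closure, from 0 (fully open) to 1 (shut). A call has 1 to 8 rows; each row shifts and turns the commanded pose from where the row before left it; what a row does not reach is not made up. A row lasts 1/12 s, in which the tool goes at most 41.7 mm and 7.16 degrees, less where a joint would pass 70% of its speed; a pose out of reach is approached as far as the arm can. A call with a gripper value outside its range is refused whole. The fingers move at their own pace and stop on an object; "squeeze" is the grip in N (left out, the last holds). Time passes only in rows, so rows that do not move let the fingers close. It gives the time, the measured TCP pose, the force and the opening at its end, in the units of the state.
- ctrl.get_obs(): the state, without advancing time (a new reading comes with each control period).
- ctrl.camera(name): name is "scene" or "top" or "wrist"; returns (picture, depth): 480x640x3 uint8, red, green, blue; 480x640 float32, m along the optical axis (not along the pixel's ray), 0 where there is no reading.
- ctrl.camera_model(name): a dict with "K" (3x3 intrinsics, pixels), "extrinsics" (4x4, takes a point from camera to world coordinates). Camera axes: x right, y down, z forward; pixel columns grow to the right and rows downward; lengths in m; the calibration is good to about 2 mm. A picture is of the moment at which its call begins: read the wrist's pose just before it. camera_model takes no time and is no camera call; for the wrist camera it gives the pose at the moment of the call.
- ctrl.hand_in(): hands the job in, once; it reports no verdict.
The state is a dict: "time_s": time; "qpos": joint angles; "joint_vel": joint speeds; "tau": joint torques, N m; "ee_pos": TCP position; "eef_rot": TCP orientation; "force": force on the tool from outside, world axes, zero at the start; "moment": the same for the moment, N m; "grip_width": finger opening in m.
Only numpy, scipy, OpenCV 4.12 (cv2) and the standard library are available. Lean on these libraries where they do the work, as an engineer would, in place of code of your own. Each camera call takes 0.05 s, during which the arm holds its last target.

## Working session

There is one attempt and no reset: what is moved stays moved. The work goes in short steps, Python scripts to look and compute and a tool call to move; the robot and the scene stay as the last step left them, time stands still between calls to the robot, and variables do not carry over. Pictures are saved under pics/ and viewed, and the job is handed in when it is done.

Besides the shell and the picture viewer there is one more tool, called after ">>>" as name(argument=value, ...) on one line, values as JSON. jog_arm: Moves the arm, as the interface text tells. Its arguments: {"type":"object","properties":{"rows":{"type":"array"},"squeeze":{"type":"number"}},"required":["rows"]}

```bash
ls; mkdir -p pics; python3 - <<'E'
from station import ctrl
import cv2,numpy as np
print(ctrl.get_obs())
for n in ["scene","top"]:
    p,d=ctrl.camera(n); cv2.imwrite(f"pics/{n}0.png",p[...,::-1]); np.savez(f"pics/{n}0.npz",p=p,d=d)
    m=ctrl.camera_model(n); print(n,np.round(m["K"],1).tolist(),np.round(m["extrinsics"],3).tolist())
E
```

```text
pics
{'time_s': 0.0, 'qpos': array([ 1.10039271e+00,  3.00452213e-01,  1.52160371e+00, -1.86446478e-05,
        1.32072337e+00, -6.65944346e-02]), 'joint_vel': array([-0.00289251, -0.00026165,  0.00023137, -0.00059435,  0.00153259,
       -0.00161161]), 'tau': array([-1.84456570e-03, -5.31807590e+01, -3.52740026e+01,  7.08691031e-02,
        2.44240573e-02, -6.90851493e-05]), 'ee_pos': array([0.21598584, 0.50551288, 0.20488713]), 'eef_rot': array([-1.62217313,  1.56960955, -2.02597769]), 'force': array([0.22179148, 0.91411208, 0.03801687]), 'moment': array([ 0.01622918, -0.00213417,  0.02836033]), 'grip_width': 0.09409275005804868}
scene [[440.6, 0.0, 321.2], [0.0, 440.6, 233.7], [0.0, 0.0, 1.0]] [[0.786, 0.504, -0.358, 0.868], [0.619, -0.635, 0.463, -0.472], [0.006, -0.586, -0.811, 0.923], [0.0, 0.0, 0.0, 1.0]]
top [[519.6, 0.0, 330.6], [0.0, 519.6, 233.7], [0.0, 0.0, 1.0]] [[-0.011, -0.985, 0.17, 0.31], [-1.0, 0.012, 0.003, -0.023], [-0.005, -0.17, -0.985, 1.267], [0.0, 0.0, 0.0, 1.0]]
```

View pics/scene0.png

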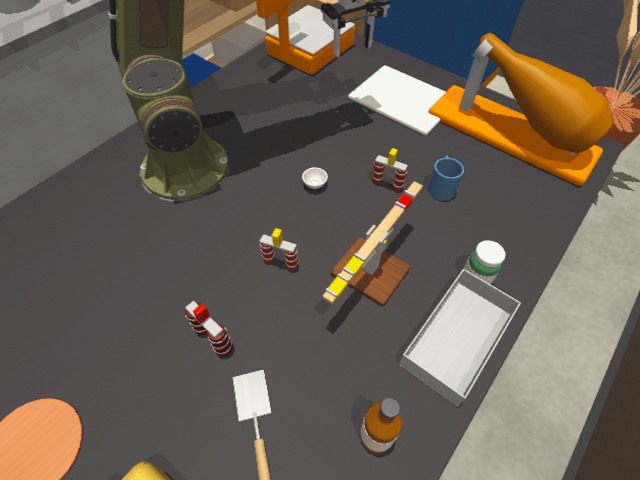

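View pics/top0.png

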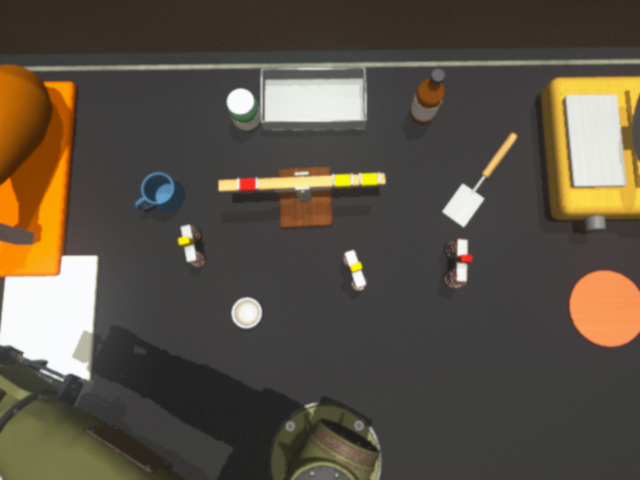

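The scene view shows the rack near pixel (370,265), with the red seat at (404,201) and the yellow seats at (353,265) and (337,285). The small hangers are at (390,172) and (279,250), and the big one at (208,328). In the top view, the tabs are at (184,240), (356,267) and (466,258), and the bar runs from (220,185) to (385,179).

```bash
cat > h.py <<'E'
import cv2,numpy as np
from station import ctrl
def ray(n,uv,z,m=None):
    m=m or ctrl.camera_model(n);K=m["K"];E=m["extrinsics"]
    uv=np.atleast_2d(uv).astype(float)
    r=np.c_[(uv-[K[0][2],K[1][2]])/[K[0][0],K[1][1]],np.ones(len(uv))]@np.array(E)[:3,:3].T
    o=np.array(E)[:3,3]
    return o+r*((z-o[2])/r[:,2])[:,None]
def cloud(n,d,m=None):
    m=m or ctrl.camera_model(n);K=m["K"];E=np.array(m["extrinsics"])
    v,u=np.mgrid[:480,:640]
    P=np.stack([(u-K[0][2])/K[0][0]*d,(v-K[1][2])/K[1][1]*d,d],-1)
    return P@E[:3,:3].T+E[:3,3]
def masks(p):
    h=cv2.cvtColor(p,cv2.COLOR_RGB2HSV).astype(int);H,S,V=h[...,0],h[...,1],h[...,2]
    return dict(yel=(H>24)&(H<34)&(S>190)&(V>120),red=((H<5)|(H>175))&(S>200)&(V>120),white=(S<40)&(V>150))
E
python3 - <<'E'
from h import *
for n in ["top","scene"]:
    f=np.load(f"pics/{n}0.npz");P=cloud(n,f["d"]);M=masks(f["p"])
    for k in M:
        c,l,s,ce=cv2.connectedComponentsWithStats(M[k].astype(np.uint8))
        for i in range(1,c):
            if 15<s[i,4]<900:
                q=P[(l==i)&(f["d"]>0)]
                if len(q)==0: continue
                zt=np.percentile(q[:,2],90); t=q[q[:,2]>zt-.006]
                r=cv2.minAreaRect(np.argwhere(l==i)[:,::-1].astype(np.float32))
                print(n,k,s[i,4],np.round(ce[i],1),"med",np.round(np.median(q,0),3),"top",np.round(t.mean(0),3), np.round(r[1],1),round(r[2]))
E
```

```text
top yel 178 [369.4 179.2] med [ 0.626 -0.109  0.145] top [ 0.627 -0.107  0.146] [12. 14.] 90
top yel 173 [342.6 180.2] med [ 0.624 -0.049  0.147] top [ 0.625 -0.047  0.148] [12. 13.] 90
top yel 79 [183.3 240.7] med [0.496 0.309 0.127] top [0.496 0.308 0.128] [ 7. 11.] 90
top yel 66 [355.8 266.9] med [ 0.432 -0.075  0.127] top [ 0.432 -0.075  0.128] [ 6.2 11.7] 61
top red 145 [247.1 184.1] med [0.616 0.164 0.154] top [0.616 0.164 0.155] [11. 13.] 90
top red 60 [465.6 258.3] med [ 0.446 -0.313  0.145] top [ 0.446 -0.313  0.145] [11.  6.] 0
top white 28 [577.8  61.5] med [ 1.374 -1.055 -0.75 ] top [ 1.373 -1.055 -0.747] [ 1. 16.] 90
top white 17 [592.1  61.4] med [ 1.375 -1.113 -0.751] top [ 1.371 -1.12  -0.747] [1. 9.] 90
top white 71 [616.9  60.8] med [ 1.375 -1.217 -0.751] top [ 1.373 -1.208 -0.746] [ 2. 33.] 90
top white 519 [346.8  65.3] med [ 1.372 -0.031 -0.748] top [0.938 0.023 0.059] [  5.5 157.1] 89
top white 180 [486.1  62.8] med [ 1.374 -0.676 -0.751] top [ 1.371 -0.67  -0.746] [ 2. 95.] 90
top white 426 [188.6  66.4] med [ 1.375  0.567 -0.75 ] top [ 1.372  0.563 -0.744] [  
[... 3891 characters left out ...]
86] [14.5  8.2] 18
scene white 560 [490.4 252. ] med [0.833 0.188 0.108] top [0.833 0.189 0.108] [29.  23.3] 45
scene white 23 [359.3 256.2] med [ 0.626 -0.028  0.154] top [ 0.626 -0.028  0.154] [10.3  2.1] 31
scene white 25 [347.7 269.9] med [ 0.626 -0.069  0.152] top [ 0.626 -0.069  0.152] [11.1  2. ] 32
scene white 26 [342.8 276.8] med [ 0.628 -0.088  0.152] top [ 0.627 -0.088  0.152] [10.8  2.2] 32
scene white 28 [330.7 291.4] med [ 0.628 -0.129  0.151] top [ 0.629 -0.129  0.151] [11.6  2.2] 34
scene white 92 [191.4 307. ] med [ 0.411 -0.313  0.103] top [ 0.412 -0.314  0.103] [12.7 10.6] 45
scene white 193 [212.2 326.7] med [ 0.476 -0.317  0.103] top [ 0.477 -0.317  0.103] [17.  10.6] 45
```

```bash
cat >> h.py <<'E'
def tool():
    from scipy.spatial.transform import Rotation as R
    o=ctrl.get_obs(); r=R.from_euler('xyz',o["eef_rot"]).as_matrix()
    print("t",round(o["time_s"],2),"tcp",np.round(o["ee_pos"],4),"x",np.round(r[:,0],3),"jaw yaw deg",round(np.degrees(np.arctan2(r[1,1],r[0,1])),2),"q",np.round(o["qpos"],2),"F",np.round(o["force"],1),"w",round(o["grip_width"],4))
E
python3 -c "
from h import *
tool(); print(ctrl.tcp_to_grasp)"
```

```text
t 0.1 tcp [0.216  0.5055 0.2049] x [-0.    -0.001 -1.   ] jaw yaw deg 66.86 q [ 1.1   0.3   1.52 -0.    1.32 -0.07] F [-0.2 -1.1  0.4] w 0.0941
0.0188
```

>>> jog_arm(rows=[0.0136,-0.0363,0,0,0,-3,0,0.0136,-0.0363,0,0,0,-3,0,0.0136,-0.0363,0,0,0,-3,0,0.0136,-0.0363,0,0,0,-3,0,0.0136,-0.0363,0,0,0,-3,0,0.0136,-0.0363,0,0,0,-3,0,0.0136,-0.0363,0,0,0,-3,0,0.0136,-0.0363,0,0,0,-3,0], squeeze=30)

```text
time_s: 0.77
ee_pos: [0.3249, 0.2136, 0.2054]
eef_rot: [0.637, 1.571, -0.188]
force: [0.6, 0.6, -0.4]
grip_width: 0.0937
```

>>> jog_arm(rows=[0.0136,-0.0363,0,0,0,-3,0,0.0136,-0.0363,0,0,0,-3,0,0.0136,-0.0363,0,0,0,-3,0,0.0136,-0.0363,0,0,0,-3,0,0.0136,-0.0363,0,0,0,-3,0,0.0136,-0.0363,0,0,0,-3,0,0.0136,-0.0363,0,0,0,-3,0,0.0136,-0.0363,0,0,0,-3,0])

```text
time_s: 1.43
ee_pos: [0.4338, -0.0771, 0.2054]
eef_rot: [-2.091, 1.571, 2.948]
force: [0.4, -0.7, -0.3]
grip_width: 0.0943
```

>>> jog_arm(rows=[0,0,0,0,0,0,0,0,0,0,0,0,0,0])

```text
time_s: 1.6
ee_pos: [0.4336, -0.0764, 0.2049]
eef_rot: [-2.149, 1.569, 2.889]
force: [0.3, 0.4, 0.1]
grip_width: 0.0936
```

```bash
python3 - <<'E'
from h import *
tool()
m=ctrl.camera_model("wrist");p,d=ctrl.camera("wrist");cv2.imwrite("pics/w1.png",p[...,::-1]);P=cloud("wrist",d,m);M=masks(p)
for k in M:
    c,l,s,ce=cv2.connectedComponentsWithStats(M[k].astype(np.uint8))
    for i in range(1,c):
        if s[i,4]>60:
            q=P[(l==i)&(d>0)]
            if len(q)<20: continue
            zt=np.percentile(q[:,2],80); t=q[abs(q[:,2]-zt)<.004]
            r=cv2.minAreaRect(t[:,:2].astype(np.float32)*1000)
            print(k,s[i,4],np.round(ce[i]),"top",np.round(t.mean(0),4),"rect",np.round(r[0],1),np.round(r[1],1),round(r[2],1))
E
```

```text
t 1.6 tcp [ 0.4336 -0.0764  0.2049] x [-0.001  0.    -1.   ] jaw yaw deg 18.69 q [-0.26  0.05  1.81 -0.    1.28 -0.58] F [0.3 0.4 0.1] w 0.0936
white 73 [241.   7.] top [ 0.2919  0.0901 -0.0007] rect [290.6  90. ] [24.9 11.3] 48.8
white 87040 [340. 202.] top [ 0.4082 -0.0709 -0.0008] rect [415.8 -52.4] [741.  362.6] 18.7
white 820 [552.  72.] top [ 6.035e-01  1.337e-01 -6.000e-04] rect [602.4 136.4] [23.4 49.3] 3.7
white 250 [ 15. 117.] top [ 0.0967 -0.0828 -0.0009] rect [ 96.8 -84.7] [39.9 14.2] 41.7
white 73 [ 44. 132.] top [ 0.1274 -0.0881 -0.001 ] rect [127.6 -87. ] [14.3 13.7] 57.1
white 99 [327. 181.] top [ 0.4245 -0.0407 -0.0009] rect [425.5 -40.3] [31.2  5.6] 18.8
white 1064 [355. 227.] top [ 0.4567 -0.0658  0.087 ] rect [456.4 -66.2] [34.1 21.4] 18.7
white 1039 [295. 228.] top [ 0.4091 -0.0819  0.087 ] rect [409.3 -82.2] [34.2 21.8] 17.6
white 4290 [165. 392.] top [ 0.3871 -0.0655  0.3185] rect [387.4 -66.2] [9.4 7.6] 19.9
white 6175 [430. 395.] top [ 0.4795 -0.0607  0.2983] rect [479.7 -61.3] [ 1.8 19.2] 19.8
white 140 [270. 407.] top [ 0.4469 -0.3333 -0.0012] rect [ 447.8 -337.6] [23.7 33.3] 83.2
white 121 [240. 408.] top [ 0.4096 -0.2976  0.0529] rect [ 412.1 -301.8] [22.  38.7] 89.3
white 95 [302. 411.] top [ 0.4803 -0.3034  0.0246] rect [ 481.3 -306.8] [38.5 19.5] 12.4
```

View pics/w1.png

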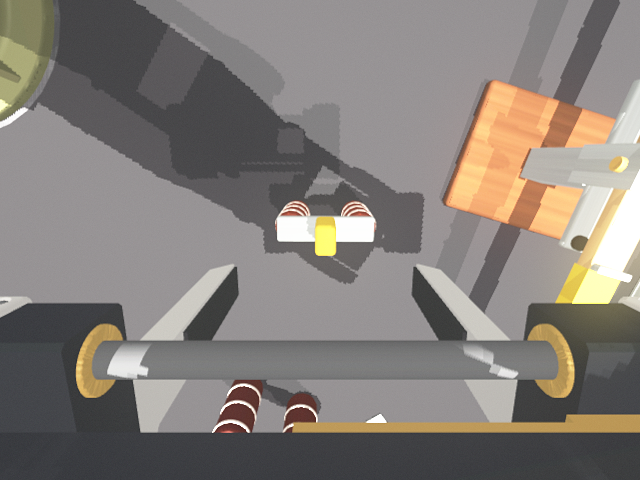

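The wrist view shows the small hanger straight ahead: yoke halves at (295,228) and (355,227), tab at (325,236). It measures a centre of (0.433, −0.074), a yoke top of 0.087 m and a yaw of 18.7°, all as expected. I'll descend and grip.

>>> jog_arm(rows=[0,0.0025,-0.03,0,0,0,0,0,0,-0.035,0,0,0,0,0,0,-0.03,0,0,0,0,0,0,-0.017,0,0,0,0,0,0,0,0,0,0,0.5,0,0,0,0,0,0,0.9,0,0,0,0,0,0,1,0,0,0,0,0,0,1])

```text
time_s: 2.32
ee_pos: [0.4344, -0.0723, 0.095]
eef_rot: [0.999, 1.568, -0.241]
force: [-0.0, -0.4, 1.2]
grip_width: 0.0708
```

>>> jog_arm(rows=[0,0,0,0,0,0,1,0,0,0,0,0,0,1,0,0,0,0,0,0,1,0,0,0,0,0,0,1])

```text
time_s: 2.65
ee_pos: [0.4338, -0.0726, 0.0937]
eef_rot: [0.975, 1.57, -0.267]
force: [-0.2, 0.1, -0.4]
grip_width: 0.0441
```

>>> jog_arm(rows=[0,0,0,0,0,0,1,0,0,0,0,0,0,1,0,0,0,0,0,0,1,0,0,0,0,0,0,1,0,0,0,0,0,0,1,0,0,0,0,0,0,1])

```text
time_s: 3.15
ee_pos: [0.4336, -0.0725, 0.0933]
eef_rot: [-2.248, 1.57, 2.794]
force: [-1.0, 0.2, -1.5]
grip_width: 0.0158
```

>>> jog_arm(rows=[0,0,0.01,0,0,0,1,0,0,0.025,0,0,0,1,0,0,0.035,0,0,0,1,0,0,0.04,0,0,0,1,0,0,0.04,0,0,0,1,0,0,0.035,0,0,0,1,0,0,0.015,0,0,0,1,0,0,0,0,0,0,1])

```text
time_s: 3.82
ee_pos: [0.4345, -0.0727, 0.2976]
eef_rot: [0.998, 1.564, -0.243]
force: [0.3, -0.7, -1.3]
grip_width: 0.0158
```

>>> jog_arm(rows=[0.015,0.002,0,0,0,-2,1,0.03,0.0045,0,0,0,-2.5,1,0.035,0.005,0,0,0,-3,1,0.035,0.005,0,0,0,-3,1,0.035,0.005,0,0,0,-3,1,0.03,0.0035,0,0,0,-2,1,0.0115,0.0015,0,0,0,-1,1,0,0,0,0,0,0,1])

```text
time_s: 4.48
ee_pos: [0.6264, -0.0455, 0.2902]
eef_rot: [-1.768, 1.567, 2.986]
force: [-0.4, -0.3, -2.2]
grip_width: 0.0159
```

```bash
cat > look.py <<'E'
import sys
from h import *
tool()
for n in sys.argv[2:]:
    m=ctrl.camera_model(n);p,d=ctrl.camera(n);cv2.imwrite(f"pics/{n}{sys.argv[1]}.png",p[...,::-1]);P=cloud(n,d,m);M=masks(p)
    for k in M:
        c,l,s,ce=cv2.connectedComponentsWithStats(M[k].astype(np.uint8))
        for i in range(1,c):
            if s[i,4]>15:
                q=P[(l==i)&(d>0)]
                if len(q)<10: continue
                zt=np.percentile(q[:,2],80); t=q[abs(q[:,2]-zt)<.005]
                t=t if len(t) else q
                if t[:,2].mean()<.05 or not .35<t[:,0].mean()<.72 or abs(t[:,1].mean())>.36 : continue
                r=cv2.minAreaRect(t[:,:2].astype(np.float32)*1000)
                print(n,k,s[i,4],np.round(ce[i]),"top",np.round(t.mean(0),4),"med",np.round(np.median(q,0),4),"rect",np.round(r[0],1),np.round(r[1],1),round(r[2],1))
E
python3 look.py 2 top wrist scene
```

```text
t 4.48 tcp [ 0.6264 -0.0455  0.2902] x [-0.004  0.001 -1.   ] jaw yaw deg 2.35 q [-0.13  0.44  1.14  0.    1.57 -0.17] F [-0.4 -0.3 -2.2] w 0.0159
top yel 78 [183. 241.] top [0.4954 0.3078 0.1276] med [0.4947 0.3083 0.1268] rect [496.3 308. ] [14.5 24.6] 13.3
top red 152 [247. 185.] top [0.6163 0.1639 0.1514] med [0.6156 0.1646 0.1508] rect [616.6 163.6] [25.2 29.5] 2.9
top red 63 [466. 258.] top [ 0.4464 -0.3128  0.145 ] med [ 0.4464 -0.3131  0.1445] rect [ 446. -312.] [13.2 22.9] 4.1
top white 24 [328. 140.] top [ 0.5985 -0.0184  0.4773] med [ 0.5982 -0.0184  0.4774] rect [598.6 -19.1] [12.2  4.5] 66.2
top white 44 [360. 144.] top [ 0.5915 -0.0691  0.4775] med [ 0.5913 -0.0685  0.4778] rect [591.6 -68.4] [20.7  5.9] 80.8
top white 19 [238. 183.] top [0.6162 0.1839 0.1604] med [0.6164 0.1835 0.1602] rect [615.7 183.9] [ 3.  20.9] 89.9
top white 21 [257. 183.] top [0.6169 0.1422 0.1595] med [0.6173 0.1418 0.1591] rect [617.3 142.2] [20.9  2.6] 1.8
top white 111 [186. 231.] top [0.5249 0.3138 0.0883] med [0.5245 0.3136 0.0879] rect [522.6 314. ] [31.3 22.2] 14.8
top white 165 [462. 24
[... 1819 characters left out ...]
.6418 -0.0571  0.2855] med [ 0.641  -0.057   0.2856] rect [641.9 -56.9] [17.2  3.2] 4.1
scene white 47 [385. 236.] top [0.6391 0.043  0.1565] med [0.6386 0.0466 0.1556] rect [638.8  43.5] [ 5.  30.8] 1.0
scene white 25 [343. 276.] top [ 0.6274 -0.0881  0.1558] med [ 0.6292 -0.0881  0.1555] rect [627. -88.] [ 4.8 21.2] 88.2
scene white 34 [331. 290.] top [ 0.6288 -0.1289  0.1551] med [ 0.6285 -0.1291  0.1546] rect [ 629.3 -128.8] [23.2  4.8] 1.5
scene white 102 [191. 307.] top [ 0.4126 -0.3136  0.1031] med [ 0.4112 -0.3146  0.1029] rect [ 418.2 -312.4] [21.3 33.8] 85.8
scene white 219 [212. 327.] top [ 0.4762 -0.3173  0.1033] med [ 0.476  -0.3177  0.1033] rect [ 475.4 -317.2] [20.8 41.1] 85.4
```

View pics/wrist2.png

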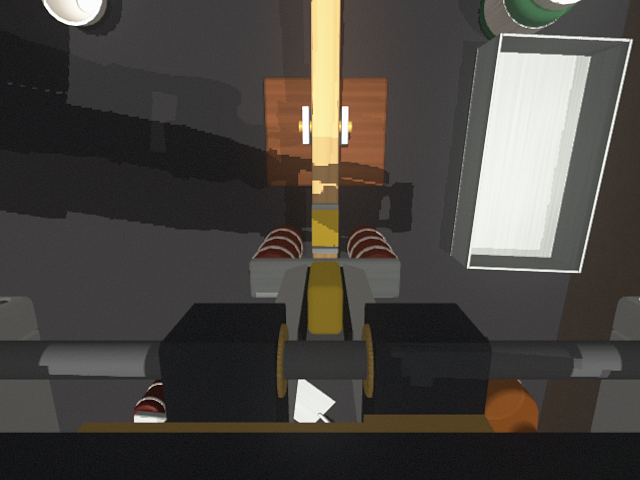

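View pics/scene2.png

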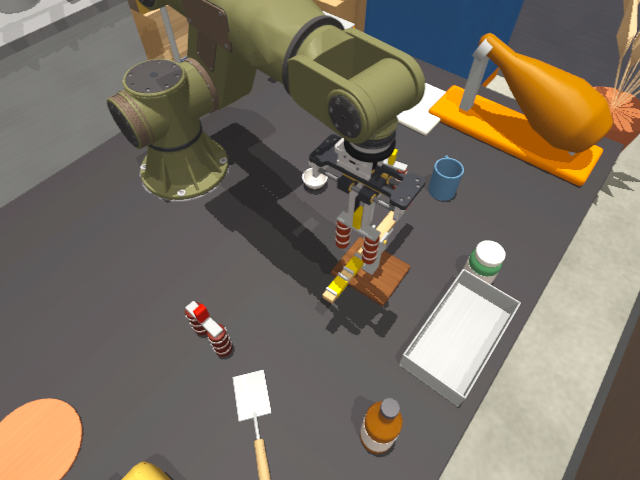

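The wrist view shows the sausages at (278,246) and (372,246), straddling the bar at u≈326, with the yellow seat directly below at (326,226). The bar is now close to level. I'll lower the hanger gradually so the load transfers quasi-statically.

>>> jog_arm(rows=[0,0,-0.015,0,0,0,1,0,0,-0.025,0,0,0,1,0,0,-0.03,0,0,0,1,0,0,-0.025,0,0,0,1,0,0,-0.013,0,0,0,1,0,0,-0.006,0,0,0,1,0,0,-0.003,0,0,0,1,0,0,0,0,0,0,1])

```text
time_s: 5.3
ee_pos: [0.625, -0.0462, 0.1771]
eef_rot: [1.374, 1.57, -0.155]
force: [-0.2, 0.1, -1.0]
grip_width: 0.0158
```

```bash
python3 look.py 3 scene wrist|grep -v "top \[0.[45]"
```

```text
t 5.3 tcp [ 0.625  -0.0462  0.1771] x [ 0.001 -0.    -1.   ] jaw yaw deg 2.36 q [-0.13  0.49  1.32 -0.    1.33 -0.17] F [-0.2  0.1 -1. ] w 0.0158
scene yel 42 [353. 254.] top [ 0.6267 -0.0577  0.2087] med [ 0.6264 -0.0595  0.2049] rect [626.8 -57.1] [ 7.6 14.3] 79.9
scene yel 41 [352. 268.] top [ 0.6289 -0.0575  0.148 ] med [ 0.6297 -0.0579  0.1479] rect [626.8 -57. ] [10.8 24.3] 87.7
scene yel 188 [338. 285.] top [ 0.6289 -0.1066  0.1478] med [ 0.6289 -0.1071  0.1477] rect [ 628.5 -107.8] [24.8 35.8] 2.7
scene red 107 [405. 201.] top [0.6185 0.1649 0.1489] med [0.6187 0.1644 0.1488] rect [617.8 164.6] [24.8 31.5] 1.7
scene red 97 [199. 310.] top [ 0.4507 -0.3152  0.1429] med [ 0.4515 -0.3165  0.143 ] rect [ 449.7 -315.1] [21.6 15.4] 88.5
scene white 20 [409. 194.] top [0.6161 0.182  0.1559] med [0.6151 0.1819 0.1559] rect [616.5 181.8] [22.2  4.7] 3.6
scene white 18 [335. 195.] top [ 0.5891 -0.0751  0.3624] med [ 0.5884 -0.0741  0.3618] rect [588.7 -75.1] [ 4.8 14. ] 11.0
scene white 19 [400. 205.] top [0.6178 0.1407 0.1563] med [0.6167 0.1403 0.1565] rect [618.2 140.5] [ 5.8 21.9] 
[... 161 characters left out ...]
0.6293 -0.1288  0.1549] med [ 0.6286 -0.1289  0.1549] rect [ 629.2 -127.8] [21.5  5.9] 3.8
scene white 93 [191. 307.] top [ 0.4124 -0.3135  0.1033] med [ 0.4117 -0.3132  0.1031] rect [ 416.7 -312.5] [21.  29.3] 83.7
scene white 198 [212. 327.] top [ 0.4769 -0.3174  0.1034] med [ 0.4768 -0.3178  0.1033] rect [ 476.5 -317.2] [20.7 37.7] 84.9
wrist white 619 [293. 108.] top [0.6049 0.0425 0.1581] med [0.6049 0.0432 0.1581] rect [604.7  42.4] [ 5.1 29.8] 2.2
wrist white 594 [355. 108.] top [0.6377 0.0438 0.1581] med [0.6377 0.0442 0.1581] rect [637.7  43.7] [ 5.1 29.7] 2.2
wrist white 217 [324. 386.] top [ 0.628  -0.1272  0.156 ] med [ 0.6282 -0.1272  0.1559] rect [ 628.2 -127. ] [23.5  5.3] 1.6
```

View pics/wrist3.png

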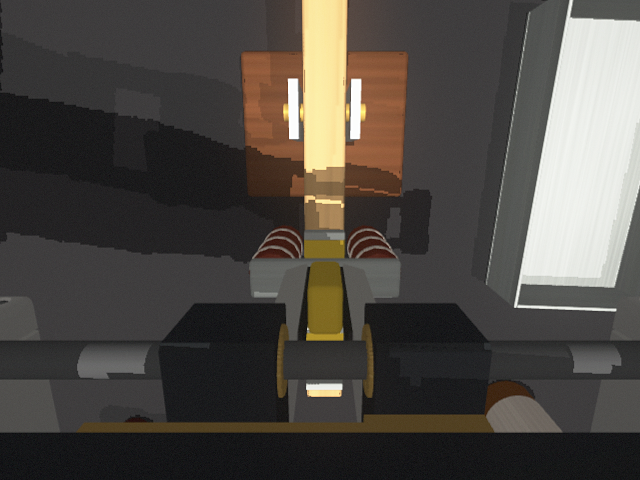

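>>> jog_arm(rows=[0,0,-0.008,0,0,0,1,0,0,-0.003,0,0,0,1,0,0,-0.002,0,0,0,1,0,0,-0.002,0,0,0,1,0,0,-0.002,0,0,0,1,0,0,-0.002,0,0,0,1,0,0,-0.002,0,0,0,1,0,0,0,0,0,0,1])

```text
time_s: 6.07
ee_pos: [0.6252, -0.0461, 0.1551]
eef_rot: [-1.196, 1.571, -2.726]
force: [0.2, -1.3, -0.2]
grip_width: 0.0159
```

>>> jog_arm(rows=[0,0,-0.001,0,0,0,1,0,0,-0.001,0,0,0,1,0,0,-0.001,0,0,0,1,0,0,0,0,0,0,1,0,0,0,0,0,0,1])

```text
time_s: 6.48
ee_pos: [0.6252, -0.046, 0.1524]
eef_rot: [2.102, 1.571, 0.572]
force: [-0.1, -0.6, 0.9]
grip_width: 0.0157
```

```bash
python3 look.py 4 scene|grep -v "top \[0.[45]"
```

```text
t 6.48 tcp [ 0.6252 -0.046   0.1524] x [ 0.  0. -1.] jaw yaw deg 2.37 q [-0.13  0.51  1.35  0.    1.28 -0.17] F [-0.1 -0.6  0.9] w 0.0157
scene yel 23 [353. 256.] top [ 0.6246 -0.0515  0.1855] med [ 0.625  -0.0523  0.1853] rect [624.8 -51.3] [ 5.5 18.3] 0.3
scene yel 21 [351. 272.] top [ 0.6295 -0.0604  0.1346] med [ 0.6299 -0.0603  0.1344] rect [628.3 -60.6] [21.3  6. ] 0.6
scene yel 199 [337. 289.] top [ 0.6289 -0.1063  0.1289] med [ 0.6291 -0.1069  0.1286] rect [ 628.2 -107.3] [25.6 34.5] 2.7
scene red 128 [406. 197.] top [0.6181 0.1627 0.1647] med [0.6188 0.1616 0.1644] rect [618.4 161.9] [25.8 32.8] 3.5
scene red 93 [199. 310.] top [ 0.4504 -0.3152  0.143 ] med [ 0.4511 -0.316   0.1428] rect [ 450.  -315.3] [16.2 22.2] 1.5
scene white 19 [410. 189.] top [0.6176 0.1789 0.1742] med [0.6174 0.1789 0.1744] rect [618.  179.2] [20.8  4.8] 1.8
scene white 20 [400. 202.] top [0.6185 0.1379 0.169 ] med [0.6177 0.1379 0.169 ] rect [618.9 138.1] [ 6.3 21.3] 86.2
scene white 17 [334. 205.] top [ 0.5897 -0.0753  0.3378] med [ 0.5891 -0.0738  0.3376] rect [589.8 -75.4] [ 5.8 15.7] 21.3
scene white 16 [342. 280.] top [ 0.6275 -0.0882  0.139 ] med [ 0.6277 -0.0884  0.1389] rect [627.1 -88.1] [ 3.1 19.7] 88.4
scene white 27 [331. 296.] top [ 0.6288 -0.129   0.1332] med [ 0.6279 -0.1294  0.1331] rect [ 628.7 -129. ] [22.6  4.6] 0.8
scene white 92 [191. 307.] top [ 0.4124 -0.3136  0.1034] med [ 0.4116 -0.3136  0.1032] rect [ 416.7 -312.4] [21.2 28.9] 85.6
scene white 194 [212. 327.] top [ 0.4768 -0.3174  0.1034] med [ 0.477  -0.3173  0.1035] rect [ 476.5 -317.3] [20.6 38.3] 85.5
```

View pics/scene4.png

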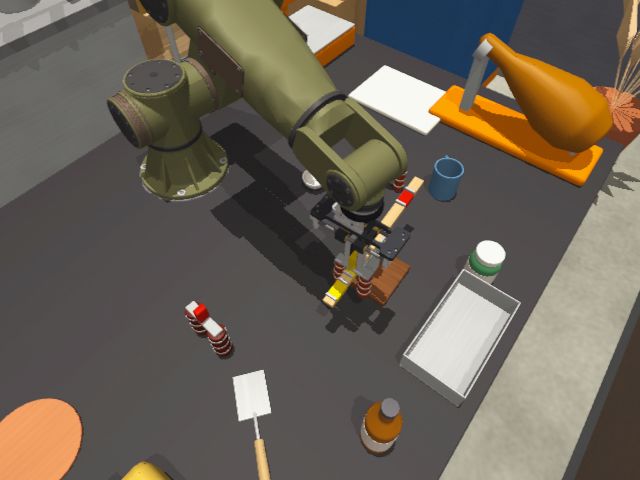

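The bar has tilted to about 0.13 rad and carries the load; the red seat is at (406,197), raised. Now I'll release.

>>> jog_arm(rows=[0,0,0,0,0,0,0.8,0,0,0,0,0,0,0.75,0,0,0,0,0,0,0.7,0,0,0,0,0,0,0.6,0,0,0,0,0,0,0.5,0,0,0,0,0,0,0.5,0,0,0,0,0,0,0.5])

```text
time_s: 7.12
ee_pos: [0.6252, -0.046, 0.1524]
eef_rot: [-1.098, 1.571, -2.628]
force: [-0.2, 0.3, 1.2]
grip_width: 0.0463
```

```bash
python3 look.py 5 scene wrist|grep -v "top \[0.[45]"
```

```text
t 7.12 tcp [ 0.6252 -0.046   0.1524] x [-0. -0. -1.] jaw yaw deg 2.36 q [-0.13  0.51  1.35 -0.    1.28 -0.17] F [-0.2  0.3  1.2] w 0.0463
scene yel 42 [353. 258.] top [ 0.6273 -0.0552  0.1851] med [ 0.6272 -0.0577  0.185 ] rect [627.4 -54.7] [12.9 19.2] 2.9
scene yel 16 [351. 272.] top [ 0.6286 -0.0616  0.1364] med [ 0.6285 -0.0615  0.1366] rect [626.9 -62. ] [23.4  4.3] 6.2
scene yel 200 [337. 289.] top [ 0.6284 -0.1068  0.1304] med [ 0.6289 -0.1063  0.1302] rect [ 628.2 -107.6] [25.2 35.3] 2.2
scene red 125 [406. 197.] top [0.6183 0.1627 0.1632] med [0.6188 0.1626 0.1632] rect [618.  160.2] [24.5 34.2] 3.0
scene red 92 [199. 310.] top [ 0.4505 -0.3151  0.1432] med [ 0.4508 -0.3159  0.1429] rect [ 449.9 -315.4] [22.7 15. ] 90.0
scene white 19 [410. 190.] top [0.6179 0.1789 0.1729] med [0.617  0.1787 0.1728] rect [617.  178.9] [21.4  6.1] 5.3
scene white 20 [400. 202.] top [0.6184 0.1388 0.1676] med [0.6181 0.1386 0.1675] rect [619.  139.9] [22.7  5.7] 2.7
scene white 17 [334. 205.] top [ 0.5897 -0.0753  0.3378] med [ 0.589  -0.0746  0.3376] rect [590.  -75.7] [ 5.2 15.4] 22.6
scene white 22 [343. 280.] top [ 0.6277 -0.0881  0.1403] med [ 0.628  -0.0883  0.1399] rect [628.  -87.9] [ 5.3 23.9] 86.6
scene white 27 [331. 295.] top [ 0.6291 -0.1293  0.1355] med [ 0.6292 -0.1296  0.1353] rect [ 629. -129.] [21.9  4.5] 4.2
scene white 92 [191. 307.] top [ 0.4123 -0.3135  0.1034] med [ 0.4111 -0.3136  0.1032] rect [ 417.  -312.3] [21.1 29.6] 85.7
scene white 194 [212. 327.] top [ 0.4769 -0.3174  0.1036] med [ 0.4778 -0.3174  0.1033] rect [ 476.5 -317.3] [21.  37.6] 85.5
wrist white 801 [289. 102.] top [0.6049 0.0424 0.1581] med [0.6049 0.0428 0.1581] rect [604.8  42.1] [ 5.1 29.8] 2.2
wrist white 808 [360. 102.] top [0.6376 0.0437 0.1582] med [0.6378 0.0444 0.1582] rect [637.7  43.5] [ 5.2 29.8] 2.2
wrist white 222 [324. 392.] top [ 0.6281 -0.1274  0.1362] med [ 0.6281 -0.1273  0.1362] rect [ 628.1 -127.7] [23.1  5.5] 4.8
```

View pics/wrist5.png

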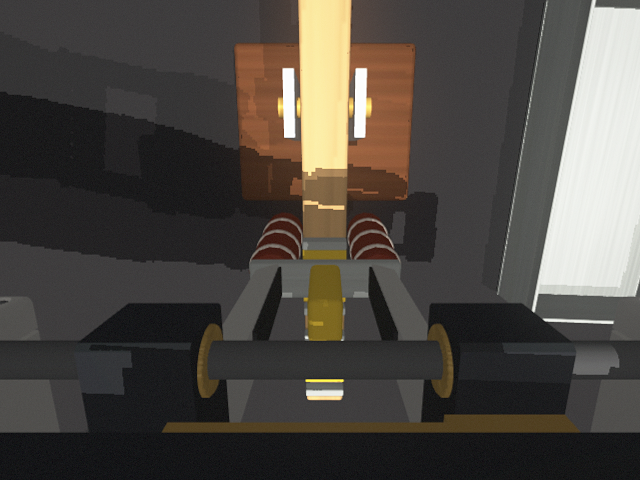

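The hanger sits on the inner yellow seat with the tab free at (324,300) and the bar steady at about 0.12 rad. I'll retreat and go to the big one.

>>> jog_arm(rows=[0,0,0.01,0,0,0,0.2,0,0,0.02,0,0,0,0,0,0,0.03,0,0,0,0,0,0,0.04,0,0,0,0,0,0,0.01,0,0,0,0,-0.015,-0.024,0,0,0,0,0,-0.022,-0.033,0,0,0,0,0,-0.022,-0.033,0,0,0,-1,0])

```text
time_s: 7.88
ee_pos: [0.5655, -0.1365, 0.263]
eef_rot: [1.209, 1.57, -0.336]
force: [0.7, -1.3, -1.4]
grip_width: 0.0931
```

>>> jog_arm(rows=[-0.022,-0.033,0,0,0,-1,0,-0.022,-0.033,0,0,0,-1,0,-0.022,-0.033,0,0,0,-1,0,-0.022,-0.033,-0.01,0,0,-1,0,-0.02,-0.03,-0.02,0,0,-0.4,0,-0.0105,-0.016,-0.02,0,0,0,0,0,0,0,0,0,0,0])

```text
time_s: 8.47
ee_pos: [0.4448, -0.3161, 0.2095]
eef_rot: [-2.089, 1.566, 2.567]
force: [-0.7, -0.4, -0.2]
grip_width: 0.094
```

```bash
python3 look.py 6 wrist
```

```text
t 8.47 tcp [ 0.4448 -0.3161  0.2095] x [-0.004  0.002 -1.   ] jaw yaw deg -3.25 q [-0.68  0.29  1.52 -0.    1.33 -0.63] F [-0.7 -0.4 -0.2] w 0.094
wrist white 37 [277. 206.] top [ 0.4007 -0.2965  0.0825] med [ 0.3989 -0.2974  0.0538] rect [ 400.1 -297.1] [13.3  1.1] 38.5
wrist white 86 [377. 206.] top [ 0.4864 -0.2989  0.0716] med [ 0.4968 -0.3031  0.0277] rect [ 486.7 -298.9] [0.8 8.5] 78.3
wrist white 21 [354. 207.] top [ 0.4731 -0.3016  0.054 ] med [ 0.4738 -0.3005  0.054 ] rect [ 472.9 -301.9] [15.5  1.7] 35.0
wrist white 1309 [296. 230.] top [ 0.4204 -0.3114  0.104 ] med [ 0.4209 -0.3107  0.1039] rect [ 420.9 -312.2] [22.  38.9] 85.2
wrist white 2211 [188. 306.] top [ 0.3924 -0.3043  0.2786] med [ 0.3923 -0.3041  0.2621] rect [ 391.9 -304.2] [ 4.4 11.7] 73.6
wrist white 397 [ 12. 303.] top [ 0.3738 -0.2793  0.3117] med [ 0.3742 -0.2793  0.3108] rect [ 372.5 -279.4] [2.8 7.4] 88.1
wrist white 219 [631. 301.] top [ 0.5199 -0.2877  0.3096] med [ 0.5198 -0.2877  0.3091] rect [ 520.8 -287.8] [2.6 5.1] 83.4
wrist white 1587 [123. 362.] top [ 0.4053 -0.2886  0.3233] med [ 0.4052 -0.2884  0.3235] rect [ 405.1 -288.9] [ 6.3 12.9] 88.5
wrist white 16 [ 78. 376.] top [ 0.3988 -0.2886  0.3276] med [ 0.3987 -0.2887  0.3277] rect [ 398.8 -288.7] [3.  0.9] 41.5
wrist white 1784 [155. 401.] top [ 0.3968 -0.3127  0.306 ] med [ 0.3966 -0.316   0.302 ] rect [ 396.8 -312.7] [22.4  2. ] 86.4
wrist white 1557 [494. 397.] top [ 0.4937 -0.3166  0.3056] med [ 0.4935 -0.3203  0.3011] rect [ 493.7 -317. ] [19.4  1.9] 85.6
```

View pics/wrist6.png

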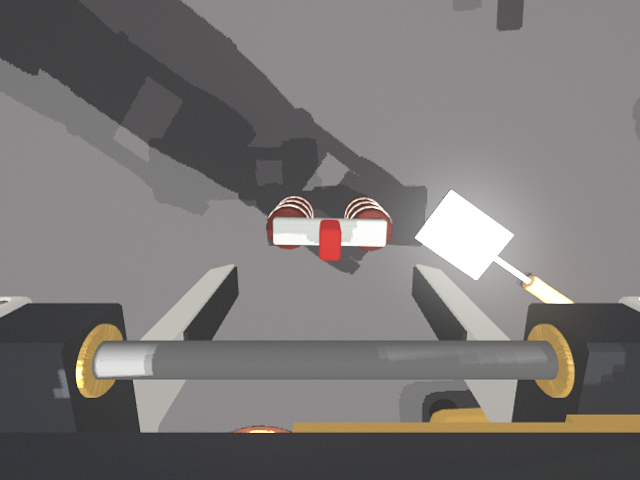

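The wrist view shows the big hanger: yoke from u=273 to 386 at v≈232, red tab at (330,240), yaw about −3°. Its centre is (0.4485, −0.313) and the yoke top is 0.104 m. Descend and grip.

>>> jog_arm(rows=[0.001,0.001,-0.025,0,0,0,0,0,0,-0.035,0,0,0,0,0,0,-0.03,0,0,0,0,0,0,-0.0125,0,0,0,0.5,0,0,0,0,0,0,1,0,0,0,0,0,0,1,0,0,0,0,0,0,1,0,0,0,0,0,0,1], squeeze=40)

```text
time_s: 9.18
ee_pos: [0.4496, -0.3133, 0.1118]
eef_rot: [0.965, 1.568, -0.658]
force: [0.9, -0.6, 0.8]
grip_width: 0.0641
```

>>> jog_arm(rows=[0,0,0,0,0,0,1,0,0,0,0,0,0,1,0,0,0,0,0,0,1,0,0,0,0,0,0,1,0,0,0,0,0,0,1,0,0,0,0,0,0,1,0,0,0,0,0,0,1,0,0,0,0,0,0,1])

```text
time_s: 9.85
ee_pos: [0.4486, -0.313, 0.1098]
eef_rot: [-2.124, 1.57, 2.535]
force: [-2.2, 0.4, 0.1]
grip_width: 0.0155
```

>>> jog_arm(rows=[0,0,0,0,0,0,1,0,0,0,0,0,0,1])

```text
time_s: 10.02
ee_pos: [0.4486, -0.313, 0.1098]
eef_rot: [-2.096, 1.57, 2.563]
force: [0.8, 0.9, -0.9]
grip_width: 0.0158
```

```bash
python3 look.py 7 scene wrist; python3 - <<'E'
E
```

```text
t 10.02 tcp [ 0.4486 -0.313   0.1098] x [-0.  0. -1.] jaw yaw deg -3.04 q [-0.68  0.39  1.63 -0.    1.12 -0.62] F [ 0.8  0.9 -0.9] w 0.0158
scene yel 68 [393. 154.] top [0.4987 0.3056 0.1258] med [0.5008 0.3014 0.1243] rect [498.7 306.7] [14.8 27.8] 5.6
scene yel 106 [354. 258.] top [ 0.627  -0.0549  0.1847] med [ 0.6291 -0.0535  0.1839] rect [626.6 -54.7] [21.9 14.6] 89.3
scene yel 19 [351. 272.] top [ 0.6285 -0.0613  0.1365] med [ 0.6298 -0.0612  0.1358] rect [627.1 -61.1] [ 3.8 24.3] 86.5
scene yel 202 [337. 289.] top [ 0.6287 -0.1064  0.131 ] med [ 0.6288 -0.1062  0.1308] rect [ 628.5 -106.6] [34.  25.3] 89.7
scene red 127 [406. 197.] top [0.6182 0.1626 0.1629] med [0.6183 0.1625 0.1627] rect [617.6 161. ] [25.4 32.2] 0.9
scene white 75 [382. 159.] top [0.4731 0.3007 0.0859] med [0.472  0.3004 0.0859] rect [473.6 300.9] [34.  25.4] 8.0
scene white 82 [400. 165.] top [0.5221 0.3125 0.0857] med [0.5216 0.3119 0.0856] rect [522.1 313.6] [33.6 22.9] 13.5
scene white 18 [410. 189.] top [0.617  0.1795 0.1722] med [0.6163 0.1797 0.172 ] rect [616.6 179.4] [ 5.2 20.9] 89.5
scene white 21
[... 881 characters left out ...]
7] med [ 0.6286 -0.1292  0.1361] rect [ 629.  -129.2] [ 4.7 21. ] 88.6
wrist white 562 [540. 356.] top [ 0.4945 -0.2888  0.2228] med [ 0.4944 -0.2888  0.2229] rect [ 494.9 -288.9] [ 3.2 10.2] 85.5
wrist white 20 [498. 349.] top [ 0.4864 -0.2875  0.2219] med [ 0.4863 -0.2875  0.2219] rect [ 486.5 -287.7] [2.4 1.5] 12.4
wrist white 7736 [ 77. 403.] top [ 0.3767 -0.3018  0.2142] med [ 0.2644 -0.4514 -0.0006] rect [ 376.7 -302.6] [22.1  3.5] 88.3
wrist white 3092 [325. 400.] top [ 0.4482 -0.3212  0.1854] med [ 0.4401 -0.4704 -0.0009] rect [ 448.2 -321.2] [ 4.9 19. ] 86.8
wrist white 7944 [564. 405.] top [ 0.5213 -0.3115  0.2115] med [ 0.6244 -0.4792 -0.0008] rect [ 521.5 -312.3] [22.5  3.4] 86.5
```

View pics/wrist7.png

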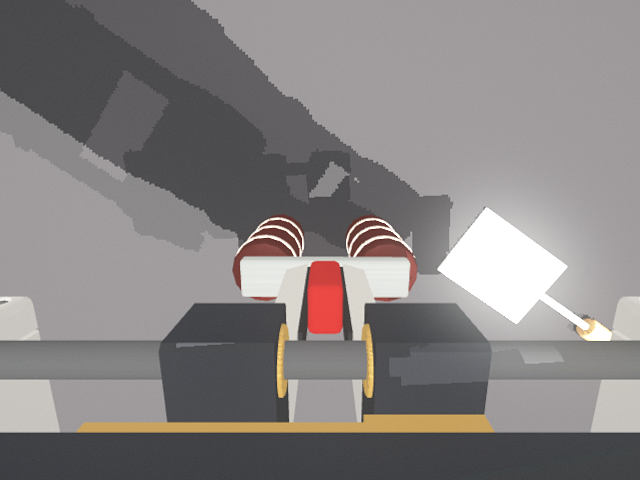

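View pics/scene7.png

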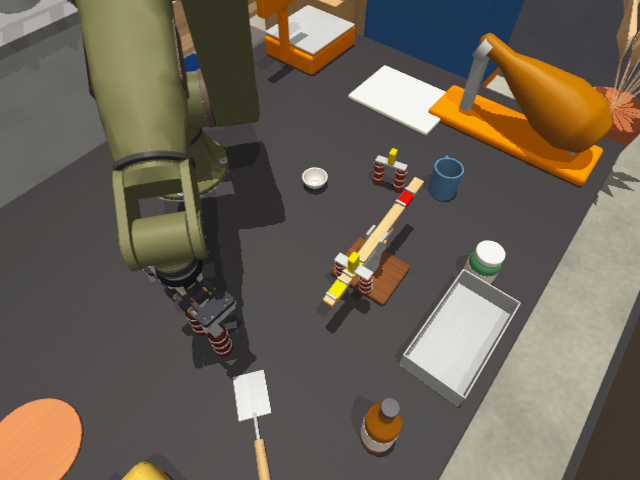

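Hanger one hangs cleanly at (353,265) in the scene view, with the tilt at 0.118 rad. The big one is gripped at a width of 15.8 mm. I'll lift, then travel along x≈0.45 and come in over the red seat.

>>> jog_arm(rows=[0,0,0.01,0,0,0,1,0,0,0.025,0,0,0,1,0,0,0.035,0,0,0,1,0,0.01,0.038,0,0,0,1,0,0.02,0.034,0,0,0,1,0,0.025,0.028,0,0,0,1,0,0.03,0.02,0,0,0,1,0,0.035,0.01,0,0,0,1])

```text
time_s: 10.78
ee_pos: [0.4487, -0.1925, 0.3134]
eef_rot: [1.124, 1.567, -0.501]
force: [1.5, 0.2, -2.6]
grip_width: 0.0159
```

>>> jog_arm(rows=[0,0.035,0,0,0,0.5,1,0,0.037,0,0,0,0.5,1,0,0.037,0,0,0,0.5,1,0,0.037,0,0,0,0.5,1,0,0.037,0,0,0,0.5,1,0,0.037,0,0,0,0.5,1,0,0.037,0,0,0,0.5,1,0,0.035,0,0,0,0.5,1])

```text
time_s: 11.45
ee_pos: [0.4481, 0.1009, 0.3108]
eef_rot: [1.853, 1.57, 0.299]
force: [0.7, -0.9, -2.7]
grip_width: 0.0162
```

>>> jog_arm(rows=[0.008,0.03,0,0,0,0.5,1,0.018,0.02,0,0,0,0.5,1,0.028,0.01,0,0,0,0.2,1,0.033,0.005,0,0,0,0,1,0.033,0,0,0,0,0,1,0.028,0,0,0,0,0,1,0.015,0,0,0,0,0,1,0.005,0,0,0,0,0,1])

```text
time_s: 12.12
ee_pos: [0.618, 0.1637, 0.3091]
eef_rot: [-1.391, 1.569, -2.924]
force: [-0.2, -0.2, -3.9]
grip_width: 0.0159
```

>>> jog_arm(rows=[0,0,0,0,0,0,1,0,0,0,0,0,0,1])

```text
time_s: 12.28
ee_pos: [0.616, 0.164, 0.3103]
eef_rot: [-2.09, 1.571, 2.661]
force: [-0.2, -0.5, -2.9]
grip_width: 0.0158
```

```bash
python3 look.py 8 scene wrist|grep " \[0.6"
```

```text
t 12.28 tcp [0.616  0.164  0.3103] x [-0.  0. -1.] jaw yaw deg 2.17 q [0.2  0.46 1.07 0.   1.62 0.16] F [-0.2 -0.5 -2.9] w 0.0158
scene red 92 [418. 142.] top [0.6171 0.1569 0.343 ] med [0.619  0.1517 0.3396] rect [615.9 159.1] [11.6 23.2] 16.4
scene red 113 [406. 197.] top [0.6185 0.1618 0.163 ] med [0.6185 0.1606 0.1628] rect [618.3 161.2] [23.9 33.1] 1.8
scene white 26 [426. 106.] top [0.6066 0.1731 0.4011] med [0.4203 0.6536 0.0147] rect [606.6 173.1] [0.7 0. ] -102.4
scene white 95 [423. 124.] top [0.6087 0.1701 0.3495] med [0.4588 0.5623 0.0133] rect [608.7 170.1] [3.8 0. ] 105.3
scene white 35 [370. 230.] top [0.6061 0.0406 0.1574] med [0.6051 0.0429 0.1571] rect [606.3  40.5] [ 5.6 29.9] 1.0
scene white 39 [385. 236.] top [0.6392 0.0422 0.1572] med [0.6387 0.0449 0.1567] rect [639.   42.2] [ 4.9 31.2] 3.3
wrist red 263 [324. 236.] top [0.6154 0.1534 0.1627] med [0.6145 0.1529 0.1627] rect [616.7 155.3] [23.  21.4] 1.4
wrist white 16 [407. 247.] top [0.665  0.1776 0.2834] med [0.6657 0.177  0.2833] rect [665.3 177.4] [0.4 7.7] 47.4
wrist white 16 [333. 251.] top [0.6248 0.1409 0.1691] med [0.6251 0.1408 0.169 ] rect [624.2 140.4] [8.5 2.5] 2.8
wrist white 55 [341. 335.] top [0.6373 0.0471 0.1578] med [0.6371 0.0473 0.1579] rect [637.1  48.8] [ 4.2 15.9] 3.1
wrist white 53 [309. 335.] top [0.6042 0.0457 0.158 ] med [0.6043 0.0453 0.158 ] rect [604.1  47.2] [ 4.2 13.8] 1.6
wrist white 20 [516. 380.] top [0.6557 0.1868 0.424 ] med [ 0.9215 -0.1067  0.0024] rect [655.4 186.9] [0.5 3. ] 82.1
```

View pics/wrist8.png

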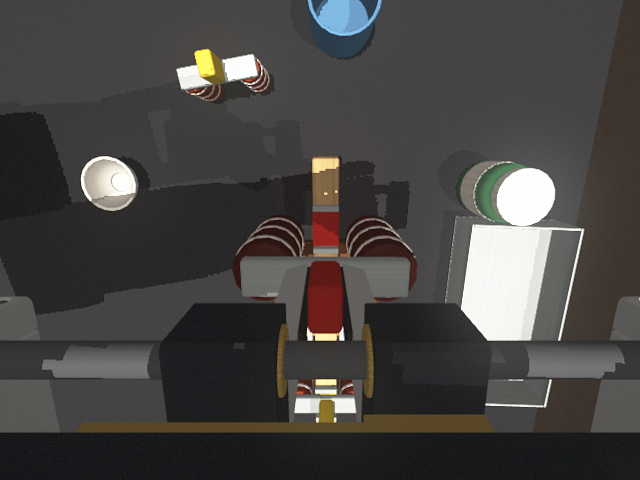

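View pics/scene8.png

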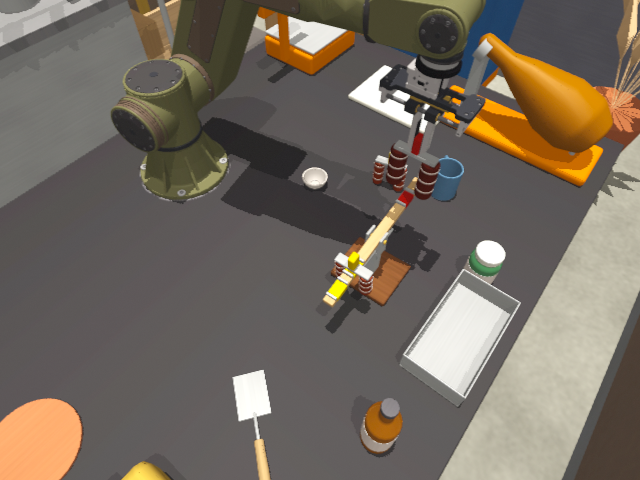

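The wrist view shows the red seat at (325,225), directly between the sausages (269,245) and (381,245), and centred in x. I'll nudge −2 mm in y and lower.

>>> jog_arm(rows=[0,-0.002,-0.015,0,0,0,1,0,0,-0.025,0,0,0,1,0,0,-0.03,0,0,0,1,0,0,-0.025,0,0,0,1,0,0,-0.015,0,0,0,1,0,0,-0.01,0,0,0,1,0,0,-0.004,0,0,0,1,0,0,0,0,0,0,1])

```text
time_s: 13.05
ee_pos: [0.6164, 0.162, 0.1862]
eef_rot: [1.828, 1.571, 0.296]
force: [0.0, -0.3, -1.8]
grip_width: 0.0158
```

```bash
python3 look.py 9 scene wrist|grep " \[0.6"
```

```text
t 13.05 tcp [0.6164 0.162  0.1862] x [ 0.  0. -1.] jaw yaw deg 2.17 q [0.2  0.51 1.27 0.   1.36 0.16] F [ 0.  -0.3 -1.8] w 0.0158
scene red 98 [406. 187.] top [0.617  0.1548 0.219 ] med [0.6176 0.1495 0.2109] rect [618.2 157.4] [20.4 12.9] 88.8
scene red 27 [404. 201.] top [0.6205 0.1505 0.1611] med [0.6211 0.1509 0.1611] rect [620.1 150.3] [ 7.8 24.6] 80.0
scene white 35 [370. 230.] top [0.6062 0.0404 0.1577] med [0.6059 0.0426 0.1575] rect [606.4  41.8] [ 5.2 28.6] 2.4
scene white 46 [385. 236.] top [0.6393 0.0421 0.1567] med [0.6387 0.0471 0.1562] rect [638.8  42.5] [ 5.6 30.7] 1.6
wrist white 97 [301. 416.] top [0.6047 0.0521 0.1579] med [0.6047 0.0519 0.158 ] rect [604.7  51.9] [ 4.3 11.9] 1.0
wrist white 107 [348. 415.] top [0.6372 0.0535 0.1579] med [0.6373 0.0535 0.1579] rect [637.4  53.4] [ 4.9 12.1] 2.9
```

View pics/wrist9.png

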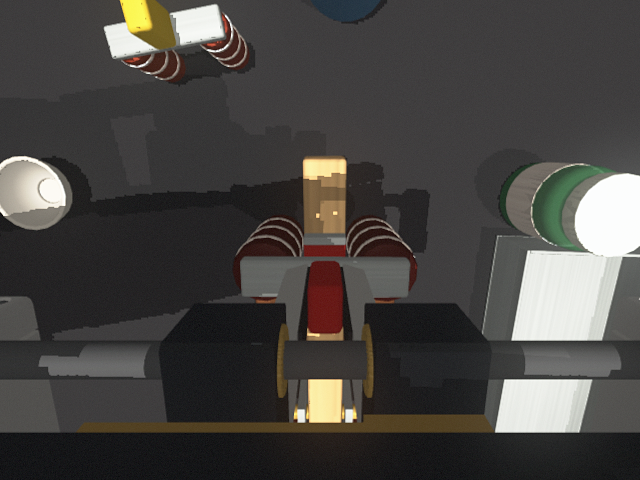

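>>> jog_arm(rows=[0,0,-0.006,0,0,0,1,0,0,-0.003,0,0,0,1,0,0,-0.003,0,0,0,1,0,0,-0.003,0,0,0,1,0,0,-0.003,0,0,0,1,0,0,-0.003,0,0,0,1,0,0,-0.003,0,0,0,1,0,0,-0.002,0,0,0,1])

```text
time_s: 13.82
ee_pos: [0.6167, 0.162, 0.1596]
eef_rot: [2.977, 1.571, 1.444]
force: [-1.1, 2.6, 0.2]
grip_width: 0.0161
```

>>> jog_arm(rows=[0,0,-0.002,0,0,0,1,0,0,-0.002,0,0,0,1,0,0,-0.002,0,0,0,1,0,0,-0.002,0,0,0,1,0,0,0,0,0,0,1,0,0,0,0,0,0,1])

```text
time_s: 14.32
ee_pos: [0.6167, 0.1619, 0.1518]
eef_rot: [-1.059, 1.571, -2.592]
force: [-0.2, 1.1, -0.9]
grip_width: 0.0158
```

```bash
python3 look.py 10 scene top wrist|grep " \[0.6"
```

```text
t 14.32 tcp [0.6167 0.1619 0.1518] x [-0. -0. -1.] jaw yaw deg 2.16 q [ 0.2   0.54  1.31 -0.    1.29  0.16] F [-0.2  1.1 -0.9] w 0.0158
scene red 92 [404. 197.] top [0.6178 0.1552 0.1846] med [0.6186 0.1493 0.1768] rect [618.3 155.3] [12.4 22.2] 8.8
scene white 35 [370. 230.] top [0.6062 0.0405 0.1576] med [0.6055 0.0429 0.1574] rect [606.4  41.3] [ 5.1 28.5] 2.5
scene white 42 [385. 236.] top [0.6394 0.0423 0.1569] med [0.6391 0.0448 0.1565] rect [639.   42.3] [ 5.9 29.8] 3.8
top white 36 [301. 174.] top [0.6375 0.0428 0.1591] med [0.6368 0.044  0.1587] rect [638.3  44.1] [ 5.5 26.7] 1.2
top white 39 [302. 188.] top [0.6045 0.0438 0.1586] med [0.604  0.0422 0.1584] rect [604.9  43.1] [ 4.5 28.8] 3.9
wrist white 37 [339. 235.] top [0.6236 0.185  0.1404] med [0.6238 0.1853 0.1406] rect [622.8 185. ] [2.9 8.1] 83.9
```

View pics/wrist10.png

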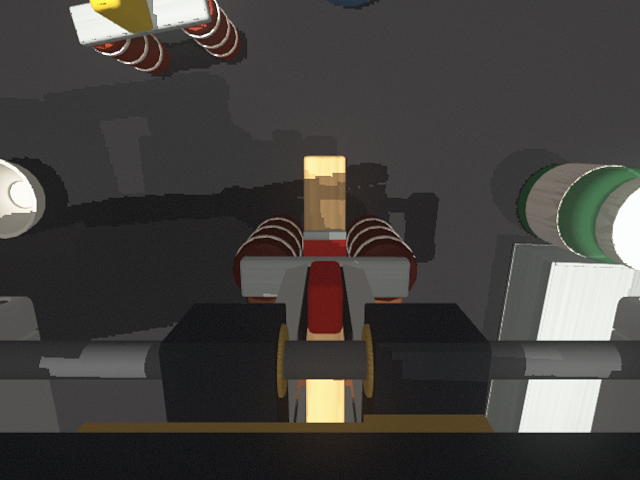

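>>> jog_arm(rows=[0,0,-0.001,0,0,0,1,0,0,-0.001,0,0,0,1,0,0,-0.001,0,0,0,1,0,0,-0.001,0,0,0,1,0,0,0,0,0,0,1,0,0,0,0,0,0,1,0,0,0,0,0,0,1])

```text
time_s: 15.05
ee_pos: [0.6167, 0.1618, 0.148]
eef_rot: [-0.141, 1.571, -1.674]
force: [0.0, -0.9, 0.2]
grip_width: 0.0159
```

```bash
python3 look.py 11 scene wrist|grep " \[0.6"; python3 - <<'E'
from h import *
# bar surface in wrist view: tan-coloured points near bar axis
m=ctrl.camera_model("wrist");p,d=ctrl.camera("wrist");P=cloud("wrist",d,m)
q=P[(d>0)&(abs(P[...,0]-.616)<.009)&(P[...,1]>.19)&(P[...,1]<.225)&(P[...,2]>.1)&(P[...,2]<.19)]
print(len(q),np.round(np.polyfit(q[:,1]-.17,q[:,2],1),3))
fs=[]
for i in range(1): print(ctrl.get_obs()["force"])
E
```

```text
t 15.05 tcp [0.6167 0.1618 0.148 ] x [-0. -0. -1.] jaw yaw deg 2.16 q [ 0.2   0.54  1.32 -0.    1.28  0.16] F [ 0.  -0.9  0.2] w 0.0159
scene red 90 [403. 198.] top [0.6179 0.1548 0.1803] med [0.6185 0.1494 0.172 ] rect [617.5 156.7] [11.2 19.7] 13.1
scene white 16 [408. 210.] top [0.6364 0.1506 0.1417] med [0.6356 0.1506 0.1412] rect [638.1 151. ] [ 5.2 24.7] 88.7
scene white 35 [370. 230.] top [0.6062 0.0405 0.1575] med [0.6058 0.0425 0.1576] rect [606.   42.5] [ 4.8 30.8] 2.3
scene white 41 [385. 236.] top [0.6392 0.0423 0.1564] med [0.6388 0.0453 0.1563] rect [639.1  43.6] [28.9  5.1] 89.7
wrist white 81 [336. 235.] top [0.6224 0.1842 0.1353] med [0.6227 0.1842 0.1353] rect [621.9 184. ] [9.5 3.4] 3.4
1950 [-0.153  0.129]
[ 1.04653444 -1.20695086  0.62333244]
```

Bar tilt measures −0.153 rad, close to the predicted equilibrium, and the wrist load is about 0. Release.

>>> jog_arm(rows=[0,0,0,0,0,0,0.8,0,0,0,0,0,0,0.75,0,0,0,0,0,0,0.7,0,0,0,0,0,0,0.6,0,0,0,0,0,0,0.5,0,0,0,0,0,0,0.5,0,0,0,0,0,0,0.5])

```text
time_s: 15.78
ee_pos: [0.6167, 0.162, 0.1479]
eef_rot: [-2.368, 1.571, 2.382]
force: [-0.8, -0.2, 0.2]
grip_width: 0.0467
```

```bash
python3 look.py 12 scene wrist|grep " \[0.6"; python3 - <<'E'
from h import *
m=ctrl.camera_model("wrist");p,d=ctrl.camera("wrist");P=cloud("wrist",d,m)
q=P[(d>0)&(abs(P[...,0]-.616)<.009)&(P[...,1]>.19)&(P[...,1]<.225)&(P[...,2]>.1)&(P[...,2]<.19)]
print(len(q),np.round(np.polyfit(q[:,1]-.17,q[:,2],1),3))
E
```

```text
t 15.78 tcp [0.6167 0.162  0.1479] x [-0.  0. -1.] jaw yaw deg 2.16 q [0.2  0.54 1.32 0.   1.28 0.16] F [-0.8 -0.2  0.2] w 0.0467
scene red 119 [405. 198.] top [0.619  0.1609 0.1778] med [0.6197 0.1541 0.1687] rect [619.4 162.6] [18.8 13.8] 86.7
scene white 35 [370. 230.] top [0.6061 0.0407 0.1572] med [0.6058 0.0422 0.1572] rect [605.8  40.7] [ 5.1 28.3] 3.5
scene white 39 [384. 237.] top [0.6394 0.0421 0.1573] med [0.6392 0.0437 0.1567] rect [639.1  42.7] [ 5.8 28.5] 3.9
1888 [-0.174  0.127]
```

View pics/wrist12.png

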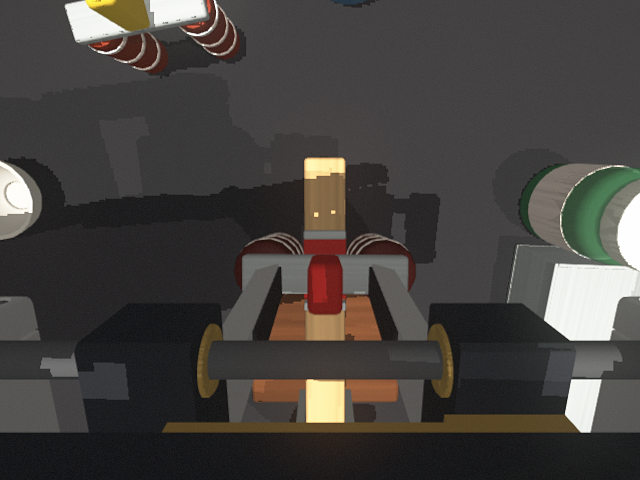

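The big hanger hangs released on the red seat (tab at (325,285)), with the bar at −0.174 rad. I'll retreat and go to the last small one, keeping the jaws half open to stay clear of the mug.

>>> jog_arm(rows=[0,0,0.01,0,0,0,0.5,0,0,0.02,0,0,0,0.5,0,0,0.03,0,0,0,0.5,0,0,0.03,0,0,0,0.5,0,0,0.012,0,0,0,0.5,-0.015,0.018,0,0,0,1,0.5,-0.025,0.03,0,0,0,2,0.5,-0.025,0.03,0,0,0,2,0.5])

```text
time_s: 16.6
ee_pos: [0.551, 0.2401, 0.2498]
eef_rot: [-1.294, 1.571, -2.74]
force: [-0.0, 1.0, 0.9]
grip_width: 0.0473
```

>>> jog_arm(rows=[-0.025,0.03,0,0,0,2,0.5,-0.02,0.025,-0.02,0,0,2,0.5,-0.0095,0.013,-0.02,0,0,0.8,0.5,0,0,0,0,0,0,0.5,0,0,0,0,0,0,0.5])

```text
time_s: 17.02
ee_pos: [0.4968, 0.3081, 0.2097]
eef_rot: [-1.201, 1.569, -2.562]
force: [1.0, -0.4, 1.3]
grip_width: 0.047
```

```bash
python3 look.py 13 scene wrist
```

```text
t 17.02 tcp [0.4968 0.3081 0.2097] x [-0.001 -0.001 -1.   ] jaw yaw deg 12.02 q [ 0.49  0.38  1.41 -0.    1.36  0.28] F [ 1.  -0.4  1.3] w 0.047
scene yel 89 [392. 156.] top [0.4995 0.3042 0.1249] med [0.5007 0.2978 0.1177] rect [499.2 305.8] [14.  20.9] 14.6
scene yel 171 [357. 249.] top [ 0.6266 -0.0408  0.2103] med [ 0.628  -0.0482  0.2052] rect [626.3 -39.2] [22.8 15.7] 88.8
scene yel 173 [340. 277.] top [ 0.6288 -0.1028  0.1742] med [ 0.6294 -0.1023  0.1738] rect [ 628.1 -103.2] [25.5 31.8] 0.2
scene red 133 [405. 197.] top [0.6184 0.1639 0.1769] med [0.6193 0.1561 0.17  ] rect [617.9 166. ] [15.2 22.7] 5.6
scene white 46 [392.  58.] top [0.4699 0.2772 0.3946] med [0.468  0.2756 0.3946] rect [466.3 280.8] [12. 35.] 40.6
scene white 50 [379.  82.] top [0.4255 0.3006 0.3078] med [0.2291 0.6698 0.0136] rect [425.5 300.5] [ 0.  15.1] 15.6
scene white 49 [428.  97.] top [0.5431 0.3194 0.3125] med [0.4059 0.6992 0.0149] rect [543.2 318.9] [ 0.5 17.5] 14.9
scene white 43 [381. 159.] top [0.4692 0.2997 0.0857] med [0.4687 0.3    0.0856] rect [470.2 300.9] [23.6 21.5] 13.5
scene white 61
[... 1549 characters left out ...]
te 4279 [ 41. 406.] top [0.4249 0.3013 0.3172] med [0.4244 0.296  0.3115] rect [425.2 300.5] [ 3.7 20.2] 10.7
wrist white 3866 [273. 400.] top [0.4745 0.2959 0.2897] med [ 0.4834  0.0667 -0.001 ] rect [474.4 296.4] [0.7 9.2] 11.0
wrist white 24 [353. 385.] top [0.5625 0.1444 0.063 ] med [0.5623 0.1449 0.0631] rect [562.7 143.5] [ 1.9 14.7] 9.5
wrist white 108 [368. 387.] top [0.5658 0.1569 0.0888] med [0.5642 0.166  0.0873] rect [573.2 161.4] [37.6 16.2] 39.3
wrist white 1149 [405. 403.] top [0.5217 0.3147 0.3065] med [0.5229 0.3086 0.2986] rect [521.7 314.1] [ 0.9 19.7] 12.3
wrist white 144 [374. 402.] top [0.5715 0.1681 0.1154] med [0.5699 0.1711 0.1148] rect [574.  166.6] [38.  16.4] 34.3
```

View pics/wrist13.png

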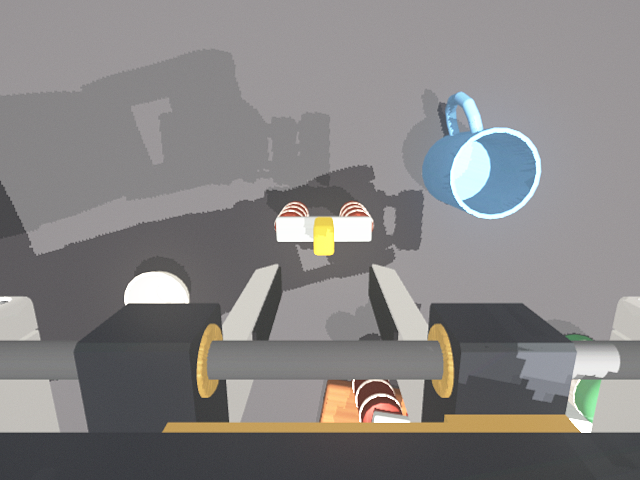

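View pics/scene13.png

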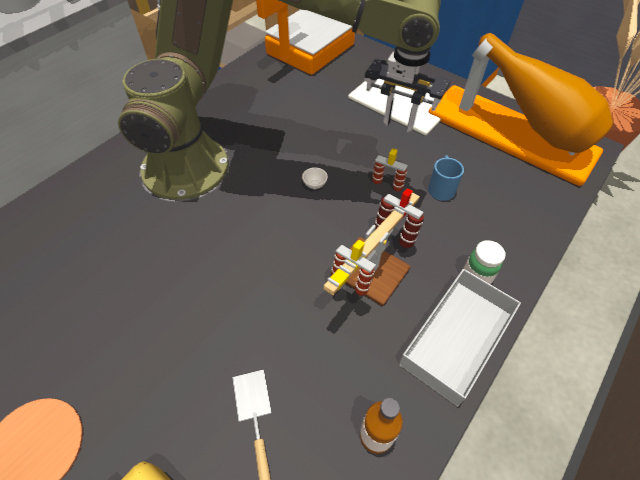

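The wrist view shows the last small hanger with yoke centre (0.496, 0.309) and tab at (324,236). The mug at (482,170) is well clear, and both hung hangers look good in the scene view. Grip.

>>> jog_arm(rows=[-0.0005,0.0005,-0.03,0,0,0,0.5,0,0,-0.038,0,0,0,0.5,0,0,-0.033,0,0,0,0.5,0,0,-0.0155,0,0,0,0.5,0,0,0,0,0,0,0.7,0,0,0,0,0,0,1,0,0,0,0,0,0,1,0,0,0,0,0,0,1], squeeze=30)

```text
time_s: 17.78
ee_pos: [0.4978, 0.3086, 0.0955]
eef_rot: [1.846, 1.568, 0.484]
force: [0.4, -0.0, -0.4]
grip_width: 0.0236
```

>>> jog_arm(rows=[0,0,0,0,0,0,1,0,0,0,0,0,0,1,0,0,0,0,0,0,1,0,0,0,0,0,0,1,0,0,0,0,0,0,1])

```text
time_s: 18.2
ee_pos: [0.4972, 0.3087, 0.0946]
eef_rot: [1.776, 1.569, 0.414]
force: [0.4, -1.3, 6.2]
grip_width: 0.0157
```

>>> jog_arm(rows=[0,0,0,0,0,0,1,0,0,0,0,0,0,1])

```text
time_s: 18.37
ee_pos: [0.4972, 0.3087, 0.0946]
eef_rot: [1.771, 1.569, 0.409]
force: [-0.5, -1.0, 7.2]
grip_width: 0.0157
```

```bash
python3 look.py 14 wrist|head -1
```

```text
t 18.37 tcp [0.4972 0.3087 0.0946] x [ 0.002  0.001 -1.   ] jaw yaw deg 11.97 q [ 0.49  0.49  1.53 -0.    1.12  0.28] F [-0.5 -1.   7.2] w 0.0157
```

View pics/wrist14.png

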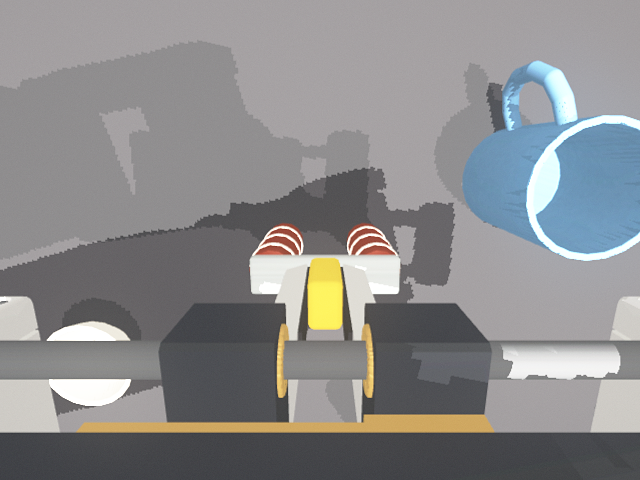

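Gripped, with the hanger centred in the jaws. The 7 N comes from the arm settling about 1 mm while closing, well under the limits. Lifting and carrying along x≈0.45.

>>> jog_arm(rows=[0,0,0.01,0,0,0,1,0,0,0.025,0,0,0,1,0,0,0.035,0,0,0,1,-0.005,0,0.038,0,0,0,1,-0.01,-0.01,0.036,0,0,0,1,-0.015,-0.02,0.028,0,0,-0.5,1,-0.012,-0.03,0.025,0,0,-0.5,1,-0.005,-0.035,0.018,0,0,-0.8,1])

```text
time_s: 19.08
ee_pos: [0.4483, 0.2133, 0.3115]
eef_rot: [1.853, 1.568, 0.461]
force: [1.9, 0.1, -1.2]
grip_width: 0.0157
```

>>> jog_arm(rows=[0,-0.037,0.005,0,0,-1,1,0,-0.037,0,0,0,-1,1,0,-0.037,0,0,0,-1,1,0,-0.037,0,0,0,-1,1,0,-0.037,0,0,0,-1,1,0,-0.037,0,0,0,-1,1,0,-0.035,0,0,0,-1,1,0.008,-0.03,0,0,0,-1,1])

```text
time_s: 19.75
ee_pos: [0.4566, -0.0756, 0.3145]
eef_rot: [1.155, 1.57, -0.38]
force: [0.1, -0.1, -1.8]
grip_width: 0.0155
```

>>> jog_arm(rows=[0.018,-0.02,0,0,0,0,1,0.028,-0.01,0,0,0,0,1,0.034,-0.002,0,0,0,0,1,0.034,0,0,0,0,0,1,0.03,0,0,0,0,0,1,0.018,0,0,0,0,0,1,0.007,0,0,0,0,0,1,0,0,0,0,0,0,1])

```text
time_s: 20.42
ee_pos: [0.6271, -0.1054, 0.3128]
eef_rot: [-1.867, 1.569, 2.884]
force: [-0.2, -0.3, -1.9]
grip_width: 0.016
```

```bash
python3 look.py 15 scene wrist|grep " \[0.6"
```

```text
scene red 29 [409. 192.] top [0.619  0.1694 0.1769] med [0.6197 0.1687 0.1765] rect [619.9 170. ] [15.5 14.9] 77.9
scene white 163 [412. 211.] top [0.6428 0.1574 0.1379] med [0.6428 0.1558 0.1377] rect [641.8 158.6] [48.1 28.5] 16.7
scene white 26 [369. 231.] top [0.6065 0.0359 0.1575] med [0.6059 0.0385 0.1574] rect [606.3  36.7] [ 5.4 20.1] 2.2
scene white 37 [384. 236.] top [0.6393 0.0424 0.1573] med [0.6391 0.0453 0.157 ] rect [638.9  41.9] [ 5.9 30.8] 3.5
wrist white 233 [306.  54.] top [0.6048 0.0424 0.1583] med [0.6047 0.0428 0.1583] rect [604.8  42.2] [ 4.5 29.9] 1.4
wrist white 234 [344.  54.] top [0.6376 0.0437 0.1582] med [0.6377 0.0441 0.1582] rect [637.7  43.7] [ 4.5 29.8] 3.0
```

View pics/wrist15.png

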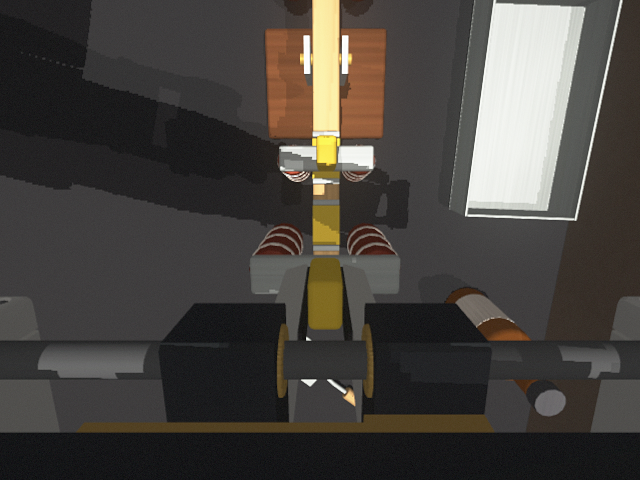

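View pics/scene15.png

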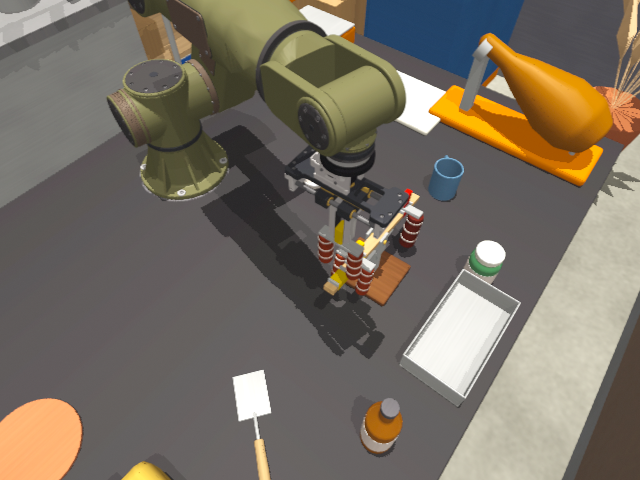

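The wrist view shows the outer yellow seat at (326,222) between the sausages, with the jaws centred at u=325. Lowering.

>>> jog_arm(rows=[0,0,-0.015,0,0,0,1,0,0,-0.025,0,0,0,1,0,0,-0.028,0,0,0,1,0,0,-0.023,0,0,0,1,0,0,-0.014,0,0,0,1,0,0,-0.008,0,0,0,1,0,0,-0.003,0,0,0,1,0,0,0,0,0,0,1])

```text
time_s: 21.18
ee_pos: [0.6264, -0.1056, 0.1982]
eef_rot: [1.264, 1.57, -0.27]
force: [0.2, 0.3, -1.4]
grip_width: 0.0156
```

```bash
python3 look.py 16 wrist|grep " \[0.6"
```

```text
wrist white 278 [296.  15.] top [0.6053 0.0346 0.1582] med [0.6053 0.0344 0.1583] rect [605.3  34.7] [ 4.6 15.5] 0.9
wrist white 287 [355.  14.] top [0.6379 0.0358 0.1583] med [0.638  0.0361 0.1583] rect [638.   35.8] [ 5.1 15. ] 2.7
```

View pics/wrist16.png

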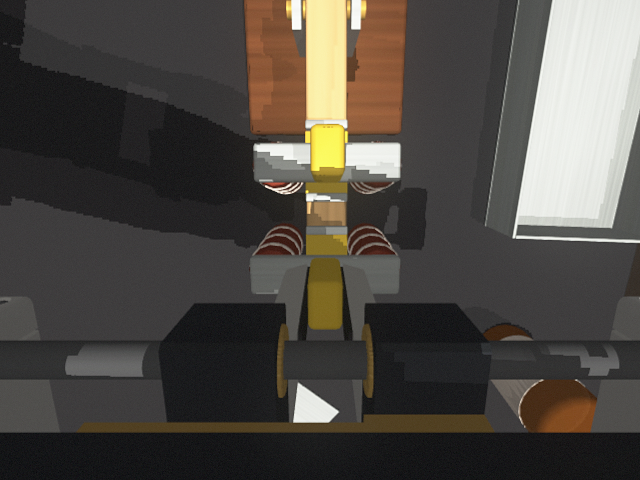

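>>> jog_arm(rows=[0,0,-0.006,0,0,0,1,0,0,-0.003,0,0,0,1,0,0,-0.003,0,0,0,1,0,0,-0.003,0,0,0,1,0,0,-0.003,0,0,0,1,0,0,-0.003,0,0,0,1,0,0,-0.003,0,0,0,1,0,0,-0.002,0,0,0,1])

```text
time_s: 21.9
ee_pos: [0.6267, -0.1056, 0.171]
eef_rot: [-1.754, 1.571, 2.996]
force: [-0.1, -1.1, 0.3]
grip_width: 0.0161
```

>>> jog_arm(rows=[0,0,-0.002,0,0,0,1,0,0,-0.002,0,0,0,1,0,0,-0.002,0,0,0,1,0,0,0,0,0,0,1,0,0,0,0,0,0,1,0,0,0,0,0,0,1])

```text
time_s: 22.4
ee_pos: [0.6266, -0.1055, 0.1654]
eef_rot: [-2.106, 1.571, 2.644]
force: [-0.7, -0.6, 0.0]
grip_width: 0.0155
```

```bash
python3 look.py 17 scene wrist|grep " \[0.6";python3 - <<'E'
from h import *
m=ctrl.camera_model("wrist");p,d=ctrl.camera("wrist");P=cloud("wrist",d,m)
q=P[(d>0)&(abs(P[...,0]-.622)<.007)&(P[...,1]>-.02)&(P[...,1]<.13)&(P[...,2]>.1)&(P[...,2]<.19)]
print(len(q),np.round(np.polyfit(q[:,1]-.043,q[:,2],1),3))
E
```

```text
scene red 62 [407. 189.] top [0.6185 0.1578 0.1968] med [0.6188 0.156  0.1969] rect [618.2 159. ] [15.3 21.7] 1.0
scene white 133 [415. 205.] top [0.6461 0.1597 0.1576] med [0.6461 0.1593 0.1576] rect [645.8 161.1] [23.  38.2] 86.9
scene white 19 [400. 205.] top [0.6178 0.1418 0.155 ] med [0.6166 0.1414 0.1547] rect [618.2 142. ] [20.8  7. ] 1.5
scene white 34 [370. 230.] top [0.606  0.0409 0.1571] med [0.6053 0.0444 0.1568] rect [605.8  41.1] [ 5.1 29. ] 3.9
scene white 28 [384. 237.] top [0.639  0.0429 0.1573] med [0.6389 0.0433 0.1575] rect [638.9  42.3] [ 5.5 28.3] 2.7
wrist white 76 [290.   3.] top [0.6053 0.0286 0.1582] med [0.6054 0.0287 0.1582] rect [605.4  28.7] [4.8 3. ] 0.4
wrist white 74 [360.   3.] top [0.6382 0.0299 0.1581] med [0.6381 0.0298 0.158 ] rect [638.2  29.9] [2.9 4.8] 87.7
3212 [-0.005  0.149]
```

View pics/wrist17.png

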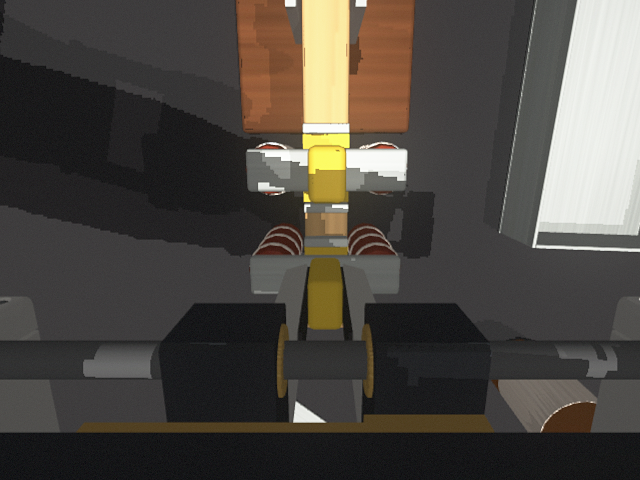

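The bar is level (slope −0.005) with all three on it. Release and retreat.

>>> jog_arm(rows=[0,0,0,0,0,0,0.8,0,0,0,0,0,0,0.75,0,0,0,0,0,0,0.7,0,0,0,0,0,0,0.6,0,0,0,0,0,0,0.5,0,0,0,0,0,0,0.5,0,0,0,0,0,0,0.5])

```text
time_s: 23.13
ee_pos: [0.6267, -0.1055, 0.1654]
eef_rot: [0.421, 1.571, -1.112]
force: [-0.3, -0.2, -0.1]
grip_width: 0.0466
```

>>> jog_arm(rows=[0,0,0.01,0,0,0,0.5,0,0,0.02,0,0,0,0.5,0,0,0.03,0,0,0,0.5,0,0,0.03,0,0,0,0.5,0,0,0.01,0,0,0,0.5,-0.02,-0.02,0,0,0,0,0.5,-0.03,-0.02,0,0,0,0,0.5,-0.03,-0.02,0,0,0,0,0.5])

```text
time_s: 23.8
ee_pos: [0.5457, -0.1658, 0.2652]
eef_rot: [-1.713, 1.571, 3.038]
force: [1.0, -1.4, -0.2]
grip_width: 0.047
```

>>> jog_arm(rows=[-0.03,-0.02,0,0,0,0,0.5,-0.03,-0.02,0,0,0,0,0.5,-0.02,-0.01,0,0,0,0,0.5,0,0,0,0,0,0,0.5,0,0,0,0,0,0,0.5,0,0,0,0,0,0,0.5,0,0,0,0,0,0,0.5,0,0,0,0,0,0,0.5])

```text
time_s: 24.47
ee_pos: [0.4673, -0.215, 0.2652]
eef_rot: [-2.237, 1.57, 2.514]
force: [-0.3, -0.1, -0.3]
grip_width: 0.0468
```

```bash
python3 look.py 18 scene top|grep " \[0.6"
```

```text
scene red 57 [407. 188.] top [0.6188 0.1574 0.1978] med [0.6188 0.1559 0.1979] rect [618.3 159. ] [21.5 15.4] 89.1
scene white 133 [415. 205.] top [0.6457 0.1599 0.1581] med [0.6457 0.1598 0.1578] rect [646.1 160.4] [38.2 22.3] 3.8
scene white 21 [400. 205.] top [0.6183 0.1415 0.1557] med [0.6188 0.1411 0.1558] rect [618.3 142.1] [ 5.8 21.2] 88.4
scene white 34 [370. 230.] top [0.6059 0.0406 0.1568] med [0.6047 0.043  0.1567] rect [606.1  41. ] [ 6.  27.9] 1.7
scene white 28 [384. 237.] top [0.6389 0.043  0.1571] med [0.6388 0.0424 0.1568] rect [639.   43.6] [29.6  5. ] 88.4
top red 73 [245. 180.] top [0.6144 0.1607 0.1998] med [0.613  0.1625 0.1981] rect [614.  161.2] [23.4 12. ] 76.8
top white 129 [248. 169.] top [0.649  0.1616 0.1602] med [0.6489 0.1614 0.16  ] rect [646.5 161.9] [22.8 31.8] 86.4
top white 35 [301. 174.] top [0.6376 0.0433 0.1588] med [0.6371 0.044  0.1584] rect [638.1  44.2] [ 5.7 26.6] 3.0
top white 18 [238. 183.] top [0.6169 0.1837 0.1593] med [0.6171 0.184  0.1578] rect [616.4 184. ] [20.5  2.7] 1.7
top white 20 [256. 182.] top [0.6173 0.1423 0.1595] med [0.6169 0.1424 0.1585] rect [618.1 142. ] [20.5  3.2] 1.2
top white 40 [302. 188.] top [0.6046 0.0442 0.1589] med [0.6041 0.0433 0.1575] rect [605.1  43.2] [ 4.8 28.3] 4.7
```

View pics/scene18.png

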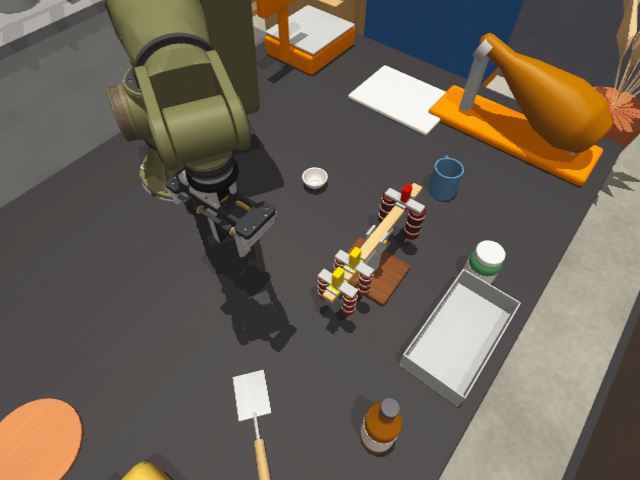

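All three hang on their seats: big at (405,200), small ones at (354,265) and (339,285). I'll let it settle and run a last check.

>>> jog_arm(rows=[0,0,0,0,0,0,0.5,0,0,0,0,0,0,0.5,0,0,0,0,0,0,0.5,0,0,0,0,0,0,0.5,0,0,0,0,0,0,0.5,0,0,0,0,0,0,0.5,0,0,0,0,0,0,0.5,0,0,0,0,0,0,0.5])

```text
time_s: 25.23
ee_pos: [0.4667, -0.2155, 0.2655]
eef_rot: [1.257, 1.571, -0.276]
force: [1.0, -0.1, 0.7]
grip_width: 0.0469
```

```bash
python3 look.py 19 scene top|grep -E "\[ *0.6";python3 - <<'E'
from h import *
f=np.load("pics/scene0.npz")["p"]
p,d=ctrl.camera("scene");P=cloud("scene",d)
q=P[(d>0)&(abs(P[...,0]-.621)<.008)&(P[...,2]>.12)&(P[...,2]<.17)&(((P[...,1]>.07)&(P[...,1]<.13))|((P[...,1]>-.02)&(P[...,1]<.02)))]
print(len(q),np.round(np.polyfit(q[:,1]-.043,q[:,2],1),3))
E
```

```text
scene yel 108 [354. 254.] top [ 0.6273 -0.0498  0.1961] med [ 0.6273 -0.0533  0.1953] rect [626.5 -49. ] [15.5 22.5] 0.8
scene yel 16 [351. 269.] top [ 0.6291 -0.0607  0.1483] med [ 0.6289 -0.0601  0.1483] rect [627.4 -60.5] [ 4.4 23.3] 81.5
scene yel 105 [338. 274.] top [ 0.6285 -0.108   0.1962] med [ 0.6292 -0.1096  0.1959] rect [ 628.3 -107.6] [15.2 22.5] 3.0
scene yel 31 [334. 289.] top [ 0.6304 -0.1201  0.1487] med [ 0.6292 -0.1196  0.1487] rect [ 629.1 -120.3] [ 5.4 25. ] 87.1
scene red 57 [407. 188.] top [0.6187 0.1573 0.198 ] med [0.6187 0.1564 0.198 ] rect [618.1 158. ] [14.7 23.3] 1.6
scene white 133 [415. 205.] top [0.6455 0.1598 0.158 ] med [0.6457 0.1598 0.158 ] rect [645.1 160.9] [22.9 39.1] 89.2
scene white 21 [400. 205.] top [0.6183 0.1415 0.1557] med [0.6184 0.1417 0.1561] rect [618.3 141.1] [ 5.1 20.2] 87.7
scene white 34 [370. 230.] top [0.606  0.0409 0.1571] med [0.6053 0.0438 0.1569] rect [606.1  41.7] [ 4.9 29.5] 1.7
scene white 28 [384. 237.] top [0.6389 0.043  0.1571] med [0.639  0.0425 0.1573] rect [639.   42.9] [ 4.9 30.2] 1.8
scene white 155 [364. 269.] top
[... 1566 characters left out ...]
[ 0.6284 -0.127   0.1585] med [ 0.628  -0.1262  0.1579] rect [ 628.1 -126.8] [ 2.7 22.2] 88.6
top white 17 [332. 177.] top [ 0.6271 -0.0255  0.1582] med [ 0.6281 -0.0263  0.1584] rect [625.9 -25.3] [ 2.2 17.9] 89.3
top white 18 [238. 183.] top [0.6173 0.1842 0.1582] med [0.6173 0.1837 0.1583] rect [617.  184.3] [20.6  3.1] 1.4
top white 20 [256. 182.] top [0.6181 0.1423 0.1587] med [0.6182 0.1424 0.1589] rect [617.4 142.5] [20.6  3. ] 0.8
top white 158 [370. 189.] top [ 0.6012 -0.106   0.1582] med [ 0.6004 -0.1063  0.1577] rect [ 601.4 -106.4] [20.1 34.2] 89.1
top white 40 [302. 188.] top [0.6046 0.044  0.1592] med [0.6041 0.0422 0.1579] rect [604.7  43.1] [ 4.7 28.7] 1.1
249 [-0.005  0.148]
```

Everything is level (−0.005 rad), within a few mm of the seats, and unchanged over 0.8 s. Handing in.

```bash
python3 -c "
from station import ctrl
print(ctrl.hand_in())"
```

```text
the job is handed in; nothing more can be done
None
```

All three hangers are hung and the job is handed in, at about 25 s on the robot's clock; the hand-in gave no verdict. The order was a small one on the inner yellow seat, the big one on the red seat, then the other small one on the outer yellow seat. I lowered each slowly so the bar took the load before release.

- **Tilt on the way:** the largest I measured was about +0.13 rad with the first small hanger and −0.174 rad with the big one. Both are inside the 0.225 rad limit, but I only measured between moves, not continuously.
- **Final state:** the bar measured −0.005 rad. The yokes were about 2–3 mm from their seat centres, and nothing had shifted over 0.8 s. The arm stood clear of everything.
- **Other things on the counter:** nothing looked moved in the last pictures, though I did not measure the dish, mug and spatula positions.
- **Disagreements:** the first pictures suggested the bar started about 0.03 rad off level, but later views showed it level. While I gripped the last small hanger, about 7 N of downward force showed at the wrist because the arm was still settling; it was gone once lifted.

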